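Free the test plugs from a throttle-body bank

TASK

Flip the bat toggle on the grey pump box to switch on the vacuum hold-down under the throttle-body bank. Then work every steel test plug out of its port by twisting it back and forth while pulling gently, never lifting the bank off its base as a straight tug would, and put each one in the black parts tray. When all the plugs are in the tray, flip the toggle back to switch the vacuum off; leave the other things on the bench where they are.

Things in the scene. Friction and masses are not known exactly. Their poses are not given: they have to be found in the camera images.
- plug1_mid (a point): Steel test plug 1 of 4 (3 or 4 are present, None if absent), all alike, 90 g; the point is half-way up its 47 mm height, 23.5 mm above its lower end. From below: round shank d 24 x 20, round flange d 36 x 4 (centred 1.5 mm below this point), then a flat grip tab 23 tall, 12 thick along the plug's x and 30 wide along its y (tab top 23.5 above this point). z is the plug's axis, tab upwards. At the start it is pressed into port 1, flange on the rim.
- plug2_mid (a point): Steel test plug 2 of 4 (3 or 4 are present, None if absent), all alike, 90 g; the point is half-way up its 47 mm height, 23.5 mm above its lower end. From below: round shank d 24 x 20, round flange d 36 x 4 (centred 1.5 mm below this point), then a flat grip tab 23 tall, 12 thick along the plug's x and 30 wide along its y (tab top 23.5 above this point). z is the plug's axis, tab upwards. At the start it is pressed into port 2, flange on the rim.
- plug3_mid (a point): Steel test plug 3 of 4 (3 or 4 are present, None if absent), all alike, 90 g; the point is half-way up its 47 mm height, 23.5 mm above its lower end. From below: round shank d 24 x 20, round flange d 36 x 4 (centred 1.5 mm below this point), then a flat grip tab 23 tall, 12 thick along the plug's x and 30 wide along its y (tab top 23.5 above this point). z is the plug's axis, tab upwards. At the start it is pressed into port 3, flange on the rim.
- plug4_mid (a point): Steel test plug 4 of 4 (3 or 4 are present, None if absent), all alike, 90 g; the point is half-way up its 47 mm height, 23.5 mm above its lower end. From below: round shank d 24 x 20, round flange d 36 x 4 (centred 1.5 mm below this point), then a flat grip tab 23 tall, 12 thick along the plug's x and 30 wide along its y (tab top 23.5 above this point). z is the plug's axis, tab upwards. At the start it is pressed into port 4, flange on the rim.
- port1 (a point): Centre of the rim of port 1 of the throttle-body bank, a tube of d 41 outside, 32 inside, rising 40 from the bank's block (rim about 100 above the bench); the four ports stand in a row 75 apart along y. Rubber lips in the first 18 mm below the rim grip the plug's shank. z is up, along the port. The block is 85 x 300 (x, y).
- port2 (a point): Centre of the rim of port 2 of the throttle-body bank, a tube of d 41 outside, 32 inside, rising 40 from the bank's block (rim about 100 above the bench); the four ports stand in a row 75 apart along y. Rubber lips in the first 18 mm below the rim grip the plug's shank. z is up, along the port. The block is 85 x 300 (x, y).
- port3 (a point): Centre of the rim of port 3 of the throttle-body bank, a tube of d 41 outside, 32 inside, rising 40 from the bank's block (rim about 100 above the bench); the four ports stand in a row 75 apart along y. Rubber lips in the first 18 mm below the rim grip the plug's shank. z is up, along the port. The block is 85 x 300 (x, y).
- port4 (a point): Centre of the rim of port 4 of the throttle-body bank, a tube of d 41 outside, 32 inside, rising 40 from the bank's block (rim about 100 above the bench); the four ports stand in a row 75 apart along y. Rubber lips in the first 18 mm below the rim grip the plug's shank. z is up, along the port. The block is 85 x 300 (x, y).
- bank (a joint): Height (m) of the throttle-body bank above its fixed base (120 x 320): 0 when seated. It cannot turn or shift, but lifts if pulled up with over about 20 N (never above 0.006). A seated plug pulled straight needs 26 to 36 N; turned as it rises, at most 4 mm per radian of turn, the pull stays small. A plug needs 0.3 to 0.45 N m to turn and is free once raised 20 mm.
- toggle (a joint): Angle (rad) of the bat toggle on the pump box: -0.32 off, leaning to -y of the pump box; +0.32 on, leaning to +y. A spring throws it to either side from the middle (0); about 3 N at the tip flips it.
- toggle_pivot (a point): Foot of the steel bat toggle, on the flat top face of the grey pump box (110 x 150 x 70 high, fixed), 70 above the bench. The bat is 40 long, d 11 near its tip; it swings along this frame's y; z is up. A low gauge (7 high) sits 45 mm beyond it in x and 45 in y.
- tray: Loose black plastic parts tray, 700 g, open top, 150 x 200 x 30 high (x, y, z) outside, 5 mm walls and floor; the origin is the centre of its underside. It can be knocked aside.
- oil: White oil bottle, d 64 x 190, a bystander; origin at its underside.
- jar: Small glass jar with a steel cap, d 68 x 80, a bystander; origin at its underside.
- spanner_grip (a point): Steel spanner, 170 long, lying on the bench, a bystander; a point on its handle.
Mind the look-alikes: they are no part of the job. What is shaped like the part that bears plug2_mid but green or pink is not meant.

How it is judged (in metres and radians):
On the way, in this order (a step that is already met when the one before it is completed fails the run):
1. the vacuum is switched on (value of joint toggle above 0.2 rad), for 0.2 s.
2. with the vacuum still on, every plug lies released in the tray (value of joint toggle above 0.2 rad and x of plug1_mid in the frame of tray between -0.075 and 0.075 m and y of plug1_mid in the frame of tray between -0.1 and 0.1 m and z of each of plug1_mid, plug2_mid, plug3_mid, plug4_mid in the frame of tray below 0.06 m and contact force between each of plug1, plug2, plug3, plug4 and the fingers below 0.2 N and linear speed of each of plug1, plug2, plug3, plug4 below 0.05 m/s and x of plug2_mid in the frame of tray between -0.075 and 0.075 m and y of plug2_mid in the frame of tray between -0.1 and 0.1 m and x of plug3_mid in the frame of tray between -0.075 and 0.075 m and y of plug3_mid in the frame of tray between -0.1 and 0.1 m and x of plug4_mid in the frame of tray between -0.075 and 0.075 m and y of plug4_mid in the frame of tray between -0.1 and 0.1 m), for 0.2 s.
3. the vacuum is switched off again (value of joint toggle below -0.2 rad), for 0.2 s.
At the end, for the whole second after the job is handed in: Every plug that was present lies or stands released and at rest within the tray's outline, its middle under 60 mm above the tray's underside; the toggle is off (below -0.2 rad) and the bank is seated on its base (under 3 mm) (value of joint toggle below -0.2 rad and value of joint bank below 0.003 m and x of plug1_mid in the frame of tray between -0.075 and 0.075 m and y of plug1_mid in the frame of tray between -0.1 and 0.1 m and z of each of plug1_mid, plug2_mid, plug3_mid, plug4_mid in the frame of tray below 0.06 m and contact force between each of plug1, plug2, plug3, plug4 and the fingers below 0.2 N and linear speed of each of plug1, plug2, plug3, plug4 below 0.05 m/s and x of plug2_mid in the frame of tray between -0.075 and 0.075 m and y of plug2_mid in the frame of tray between -0.1 and 0.1 m and x of plug3_mid in the frame of tray between -0.075 and 0.075 m and y of plug3_mid in the frame of tray between -0.1 and 0.1 m and x of plug4_mid in the frame of tray between -0.075 and 0.075 m and y of plug4_mid in the frame of tray between -0.1 and 0.1 m); the robot touches nothing.
It fails at once if the bank is lifted more than 6 mm off its base (value of joint bank above 0.006 m).
It fails at once if a plug is drawn from its port while the vacuum is off (value of joint toggle below 0 rad and ((horizontal distance between plug1_mid and port1 below 0.015 m and z of plug1_mid in the frame of port1 above 0.013 m) or (horizontal distance between plug2_mid and port2 below 0.015 m and z of plug2_mid in the frame of port2 above 0.013 m) or (horizontal distance between plug3_mid and port3 below 0.015 m and z of plug3_mid in the frame of port3 above 0.013 m) or (horizontal distance between plug4_mid and port4 below 0.015 m and z of plug4_mid in the frame of port4 above 0.013 m))).
It fails at once if a bystander (oil bottle, jar or spanner) is moved more than 30 mm (distance of any of oil, jar, spanner_grip from where it was at the start of the episode above 0.03 m).
Of plug1, plug2, plug3, plug4 only 3 to 4 are there at a start; the rules pass over those that are not, and their reading is None.
At some moment in a run one of tray may be knocked a few centimetres aside while the robot is not near it.
Once in a run the grip may slacken for a moment while it holds something.
It also fails if it takes over 210 s, if anything falls off the work surface, if the arm or the gripper's body presses on something with over 40 N, if the wrist force passes 120 N, or if a joint passes its speed limit or range.

ROBOT

A 6-joint arm with a two-finger parallel gripper is mounted at the origin on the work surface. World frame = base frame: x ahead of the robot, y to its left, z up, the work surface at z = 0. Lengths are in mm, angles in rad, forces in N, time in s.
With the tool pointing down it reaches from about 325 to 1000 mm from the base axis. Payload 5.1 kg.
Tool frame: the origin (TCP) lies on the centre line of the jaws, within the pads' length; the fingertips stand bot.finger_overhang ahead of it and the grasp point (between the pads) is the TCP (bot.finger_overhang is the distance from the TCP to the fingertips, in mm); z points along the fingers, y is the direction in which the jaws open and shut (so a half turn about z gives the same grasp; the last joint's range is limited). The gripper opens to 85 mm and grips with 20 to 120 N. Pads are 22 mm wide; open, the fingers measure 114 mm over their backs; the gripper's body (76 mm by 85 mm) begins 54 mm behind the grasp point. The pads swing forward as they close: fully open they stand 13 mm farther back than shut.
Start: joints at [-1.188, 0.124, 1.65, -0, 1.367, -0.083], TCP at [291.907, -580.754, 250.322] pointing down, gripper open.
Joint ranges: [-2.61, 2.61], [-1.02, 2.33], [0.03, 2.71], [-1.35, 4.49], [0.32, 2.68], [-2.91, 2.91]. Speed limits (rad/s): [2.57, 2.57, 3.14, 3.14, 3.14, 3.14].

INTERFACE

Orientations are given as a 3x3 rotation matrix whose columns are the frame's x, y, z axes.
In Python, from plant import bot gives the robot as it stands. The module is installed in compiled form; this text tells all that it offers.
- The arm moves only by the tool jog_arm, never from a script. Its argument "plan" is a list of rows, each a list of 3 entries, a list of its own where there are three numbers: the shift along the tool's x, y, z in mm, then the turn, a rotation vector about the tool's x, y, z in degrees, then the finger opening in mm, from 0 to 85.4. In form: [[[tx, ty, tz], [rx, ry, rz], grip], ...]. A call has 1 to 12 rows; each row is the pose to reach, as a shift and turn from the pose measured when the call began, along the tool's axes at that moment; what a row does not reach only later rows make up. A row lasts 1/12 s, in which the tool goes at most 41.7 mm and 7.16 degrees, less where a joint would pass 70% of its speed; a pose out of reach is approached as far as the arm can. A call with a gripper value outside its range is refused whole. The fingers move at their own pace and stop on an object; "squeeze" is the grip in N (left out, the last holds). Time passes only in rows, so rows that repeat a pose let the fingers close. It gives the time, the measured TCP pose, the force and the opening at its end, in the units of the state.
- bot.state(): the state, without advancing time (a new reading comes with each control period).
- bot.snapshot(name): name is "side" or "top"; returns a dict with "image" (420x560x3 uint8, blue, green, red), "vfov" (degrees; the focal length in pixels is half the picture's height over the tangent of half this angle, whatever the lens; pixels are square), "cx", "cy" (the principal point, pixels), "extrinsics" (4x4, takes a point from camera to world coordinates). Camera axes: x right, y down, z forward; pixel columns grow to the right and rows downward; lengths in mm; the calibration is good to about 2 mm. A picture is of the moment at which its call begins. There is no depth.
- bot.sign_off(): hands the job in, once; it reports no verdict.
Trained networks look in a picture, given as the dict that the camera call returned (one of the last four; its "shot" number tells which), for a name from the list of things; names that differ only in an ending like _2 or _b are one class to them, and where a whole thing is asked for, a point or a joint stands for the part that bears it (a point fixed in the world has none). Each returns a list of dicts, best first, with "conf" (0 to 1); they miss things now and then, are a little off and sometimes report something else, mostly with a low value. They report only what shows in the picture. A call takes as long as a camera call. They do not tell look-alikes from the thing itself.
- bot.boxes_of(picture, name): "rect" ([left, top, right, bottom] in pixels, round what is visible of it).
- bot.trace(picture, name): "mask" (420x560 bool, what is visible of it) and "rect" ([left, top, right, bottom] in pixels, round what is visible of it).
- bot.place_of(picture, name): "centre" ([column, row] in pixels: a listed point, or the origin of a listed thing).
The state is a dict: "time_s": time; "joints": joint angles; "joint_vel": joint speeds; "tau": joint torques, N m; "ee_pos": TCP position; "eef_rot": TCP orientation; "ft_force": force on the tool from outside, world axes, zero at the start; "ft_torque": the same for the moment, N m; "finger_gap": opening from 0.0 (shut) to 1.0 (fully open).
Only numpy, scipy, OpenCV 4.12 (cv2) and the standard library are available. Lean on these libraries where they do the work, as an engineer would, in place of code of your own. Each camera call takes 0.05 s, during which the arm holds its last target. There are 200 camera calls.

## Working session

There is one attempt and no reset: what is moved stays moved. The work goes in short steps, Python scripts to look and compute and a tool call to move; the robot and the scene stay as the last step left them, time stands still between calls to the robot, and variables do not carry over. Pictures are saved under pics/ and viewed, about 12 in all and at most 16, crops included, and the job is handed in when it is done.

Besides the shell and the picture viewer there is one more tool, called after ">>>" as a command line: name --argument value ..., lists and objects as JSON in quotes. jog_arm: Moves the arm, as the interface text tells. Its arguments: {"type":"object","properties":{"plan":{"type":"array","items":{"type":"array"}},"squeeze":{"type":"number"}},"required":["plan"]}

```bash
mkdir -p pics; cat > h.py <<'E'
from plant import bot
import numpy as np, cv2
def ray(p,uv):
    f=p["image"].shape[0]/2/np.tan(np.radians(p["vfov"])/2)
    E=np.array(p["extrinsics"]); d=E[:3,:3]@np.array([(uv[0]-p["cx"])/f,(uv[1]-p["cy"])/f,1]); return E[:3,3],d
def at_z(p,uv,z):
    o,d=ray(p,uv); return o+d*(z-o[2])/d[2]
def proj(p,X):
    f=p["image"].shape[0]/2/np.tan(np.radians(p["vfov"])/2)
    E=np.array(p["extrinsics"]); c=E[:3,:3].T@(np.array(X)-E[:3,3]); return np.array([p["cx"]+f*c[0]/c[2],p["cy"]+f*c[1]/c[2]])
def tri(p,a,q,b):
    o1,d1=ray(p,a);o2,d2=ray(q,b);d1/=np.linalg.norm(d1);d2/=np.linalg.norm(d2)
    s=np.linalg.lstsq(np.c_[d1,-d2],o2-o1,rcond=None)[0]; A=o1+s[0]*d1;B=o2+s[1]*d2
    return (A+B)/2,np.linalg.norm(A-B)
E
python3 - <<'E'
from h import *
print(bot.finger_overhang, bot.state())
t=bot.snapshot("top");s=bot.snapshot("side")
cv2.imwrite("pics/t1.png",t["image"]);cv2.imwrite("pics/s1.png",s["image"])
for n,z in [("plug1_mid",102),("port1",100),("toggle_pivot",70),("tray",0),("oil",0),("jar",0),("spanner_grip",5)]:
  for nm,p in (("top",t),("side",s)):
    for r in bot.place_of(p,n)[:7]:
        print(n,nm,round(r["conf"],2),np.round(r["centre"]),np.round(at_z(p,r["centre"],z)))
for nm,p in (("top",t),("side",s)): print(nm,np.round(p["extrinsics"],2).tolist(),p["vfov"],p["cx"],p["cy"])
E
```

```text
19.0 {'time_s': 0.0, 'joints': array([-1.18758227e+00,  1.24506910e-01,  1.65167748e+00,  1.54019859e-05,
        1.36750999e+00, -8.26090512e-02]), 'joint_vel': array([ 0.00011328, -0.00292743,  0.00131341, -0.00082798,  0.00040296,
        0.00083398]), 'tau': array([ 1.03295595e-03, -4.23608208e+01, -3.65446687e+01,  9.27493465e-05,
        6.95198061e-03, -2.51570907e-05]), 'ee_pos': array([ 291.7094067 , -580.22264627,  249.04975819]), 'eef_rot': array([[ 8.93453640e-01,  4.49154759e-01, -7.71852442e-04],
       [ 4.49155383e-01, -8.93451521e-01,  1.95492518e-03],
       [ 1.88451210e-04, -2.09331670e-03, -9.99997791e-01]]), 'ft_force': array([ 0.08298881,  0.05161793, -0.58613   ]), 'ft_torque': array([ 0.00287451,  0.06780177, -0.00760887]), 'finger_gap': 0.9978992840583556}
plug1_mid top 0.79 [450. 236.] [ 485. -307.  102.]
plug1_mid top 0.57 [372. 228.] [ 501. -156.  102.]
plug1_mid side 0.66 [374. 146.] [ 487. -325.  102.]
plug1_mid side 0.45 [319. 193.] [517. -92. 102.]
port1 top 0.86 [411. 231.] [ 494. -234.  100.]
port1 top 0.8 [369. 224.] [ 508. -151.  100.]
port1 top 0
[... 637 characters left out ...]
 0.]
jar top 0.94 [300. 112.] [766. -22.   0.]
jar side 0.74 [210. 208.] [761. -27.   0.]
spanner_grip top 0.86 [401. 137.] [ 709. -246.    5.]
spanner_grip top 0.69 [299. 112.] [765. -20.   5.]
spanner_grip side 0.74 [277. 169.] [ 707. -241.    5.]
spanner_grip side 0.49 [357. 166.] [ 534. -365.    5.]
spanner_grip side 0.3 [339. 180.] [ 550. -284.    5.]
top [[0.01, -0.99, 0.11, 442.42], [-1.0, -0.01, 0.0, 28.56], [-0.0, -0.11, -0.99, 955.58], [0.0, 0.0, 0.0, 1.0]] 51.080052529008555 275.7724487316466 209.029026367049
side [[-0.86, -0.34, 0.37, 221.59], [-0.51, 0.56, -0.65, 580.09], [0.01, -0.75, -0.66, 669.46], [0.0, 0.0, 0.0, 1.0]] 50.688841667107766 280.55484419496196 218.89083009780393
```

```bash
python3 - <<'E'
import cv2
t=cv2.imread("pics/t1.png");s=cv2.imread("pics/s1.png")
cv2.imwrite("pics/t1c.png",cv2.resize(t[160:310,300:500],None,fx=4,fy=4,interpolation=2))
E
```

```text
(no output)
```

View pics/t1.png

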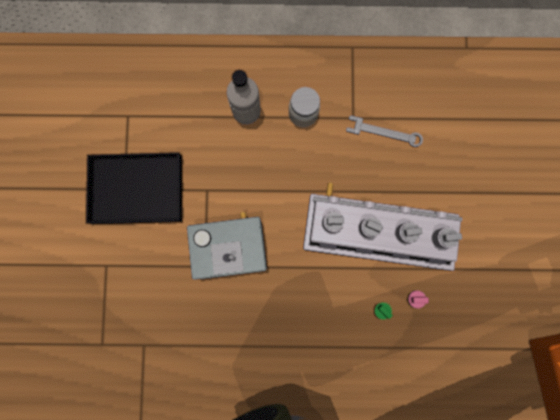

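View pics/s1.png

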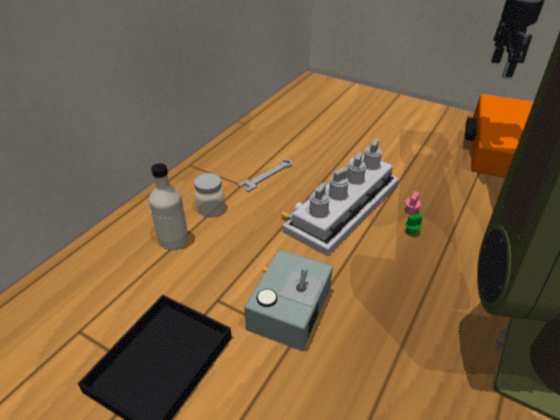

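View pics/t1c.png

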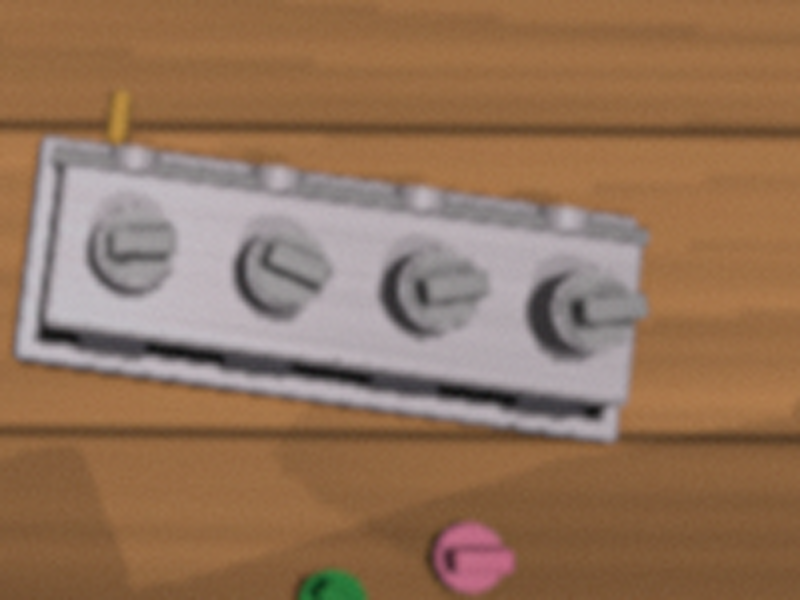

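The top view shows four steel plugs at about (333,221), (371,228), (409,232) and (446,238). The toggle is at (229,257) leaning right (-y), the tray at (135,189), and the green and pink look-alikes lie near (383,311) and (418,300). The side view agrees. Next I'll fit the bank and plugs with a model overlay.

```bash
cat >> h.py <<'E'
def R2(a): return np.array([[np.cos(a),-np.sin(a)],[np.sin(a),np.cos(a)]])
def box(c,a,lx,ly,z): 
    P=np.array([[-lx,-ly],[lx,-ly],[lx,ly],[-lx,ly]])/2@R2(a).T+c
    return np.c_[P,np.full(4,z)]
def circ(c,r,z,n=40):
    t=np.linspace(0,2*np.pi,n); return np.c_[c[0]+r*np.cos(t),c[1]+r*np.sin(t),np.full(n,z)]
def pj(p,P): return np.array([proj(p,x) for x in P])
def plug_sil(p,c,a,zr,shape):
    m=np.zeros(shape,np.uint8)
    # flange disc and tab, c in mm, a= direction of plug x
    for A in (np.r_[circ(c,18,zr),circ(c,18,zr+4)],np.r_[box(c,a,12,30,zr+4),box(c,a,12,30,zr+27)]):
        h=cv2.convexHull((pj(p,A)*16).astype(np.int32)); cv2.fillPoly(m,[h],1,shift=4)
    return m>0
E
python3 - <<'E'
from h import *
import pickle
from scipy.optimize import minimize
t=bot.snapshot("top");s=bot.snapshot("side")
M={}
for nm,p in (("top",t),("side",s)):
    M[nm]=bot.trace(p,"plug1_mid")
    for r in M[nm]: print(nm,round(r["conf"],2),np.round(r["rect"]),r["mask"].sum())
B={nm:[(round(r["conf"],2),np.round(r["rect"]).tolist()) for r in bot.boxes_of(p,"plug1_mid")] for nm,p in (("top",t),("side",s))}
print(B)
pickle.dump((t,s,M),open("m.pkl","wb"))
T=bot.trace(t,"tray")[0]; c=cv2.findContours(T["mask"].astype(np.uint8),0,1)[0]; c=max(c,key=cv2.contourArea)
b=cv2.boxPoints(cv2.minAreaRect(c)); print("tray",T["conf"],[np.round(at_z(t,q,20)[:2]).tolist() for q in b])
for n in("toggle","toggle_pivot"):
  for nm,p in (("top",t),("side",s)):
    for r in bot.trace(p,n)[:2]: print(n,nm,r["conf"],np.round(r["rect"]))
E
```

```text
top 0.72 [440. 228. 461. 248.] 307
side 0.67 [331. 168. 347. 187.] 233
side 0.61 [365. 137. 382. 155.] 165
{'top': [(0.6, [440.0, 232.0, 462.0, 245.0]), (0.41, [310.0, 197.0, 458.0, 266.0])], 'side': [(0.69, [366.0, 138.0, 381.0, 154.0])]}
tray 0.74 [[663.0, 446.0], [665.0, 238.0], [508.0, 233.0], [506.0, 438.0]]
toggle top 0.36 [307. 196. 460. 263.]
toggle_pivot top 0.69 [188. 213. 267. 279.]
toggle_pivot side 0.94 [245. 250. 331. 354.]
```

```bash
cat > fit.py <<'E'
from h import *
import pickle
from scipy.optimize import least_squares
t,s,M=pickle.load(open("m.pkl","rb"))
px=np.array([[65,165],[45,325],[625,402],[640,228]])/4+[300,160]
W=np.array([at_z(t,q,60)[:2] for q in px]); print("block corners",W.round().tolist(), np.linalg.norm(W[0]-W[1]),np.linalg.norm(W[0]-W[3]))
tm=np.array([[42.5,150],[-42.5,150],[-42.5,-150],[42.5,-150]])
r=least_squares(lambda q:(tm@R2(q[2]).T+q[:2]-W).ravel(),[490,-200,0]); c=r.x; print(c,np.abs(r.fun).max())
# toggle box
pb=np.array([[261,218],[189,226],[194,278],[267,271]]);W=np.array([at_z(t,q,70)[:2] for q in pb])
tb=np.array([[55,-75],[55,75],[-55,75],[-55,-75]])
r=least_squares(lambda q:(tb@R2(q[2]).T+q[:2]-W).ravel(),[440,120,0]); print("pump",r.x,np.abs(r.fun).max())
ang=np.radians([0,-20,8,8])  # plug x dir guess
out=[]
for p,(x0,y0,x1,y1),k in ((t,(300,180,480,280),4.4),(s,(280,120,410,250),4.6)):
    I=cv2.resize(p["image"],None,fx=k,fy=k,interpolation=2)
    def dr(P,col): cv2.polylines(I,[(((pj(p,P)+.5)*k)*8).astype(np.int32)],True,col,1,cv2.LINE_AA,3)
    dr(box(c[:2],c[2],85,300,60),(255,255,0))
    for i in range(4):
        q=c[:2]+R2(c[2])@[0,112.5-75*i]; dr(circ(q,20.5,100),(0,255,0)); dr(box(q,ang[i],12,30,127),(0,0,255)); 
        if p is t: print(i,q.round(1))
    cv2.imwrite(f"pics/fit{'ts'[p is s]}.png",I[int(y0*k):int(y1*k),int(x0*k):int(x1*k)])
E
python3 fit.py
```

```text
block corners [[557.0, -52.0], [475.0, -42.0], [438.0, -335.0], [527.0, -346.0]] 82.70635293184836 295.3580762528004
[ 4.99224295e+02 -1.94008124e+02 -1.12917313e-01] 2.868451877305233
pump [4.59171742e+02 1.26291058e+02 1.16564295e-01] 3.328921674956632
0 [511.9 -82.2]
1 [ 503.4 -156.7]
2 [ 495.  -231.3]
3 [ 486.5 -305.8]
```

View pics/fitt.png

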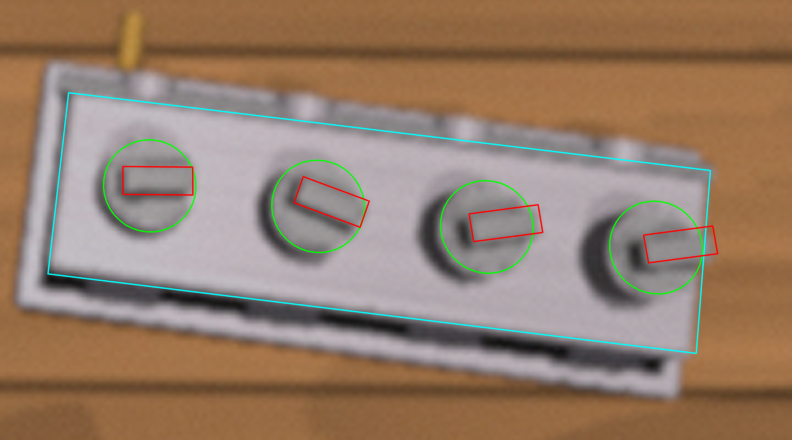

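View pics/fits.png

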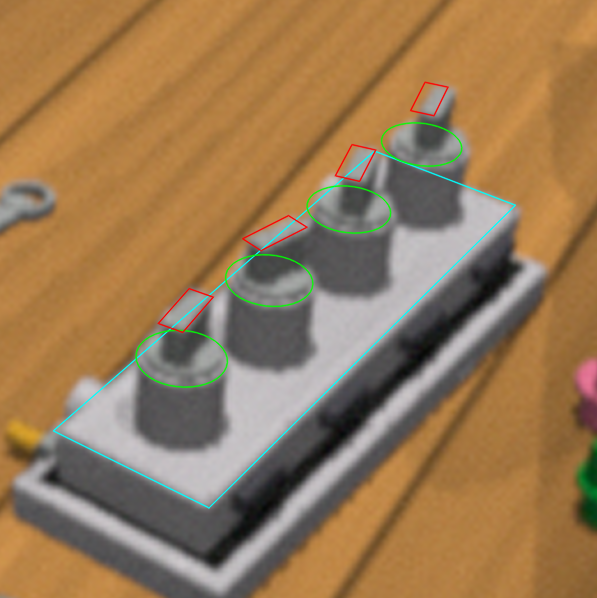

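The overlays agree to a few mm: the fitted tabs sit about 3–5 mm off in the side view, so I'll refine them later. Toggle first.

```bash
cat >> h.py <<'E'
from scipy.spatial.transform import Rotation as Ro
def goto(xyz,ang=None):
    "shift and turn for jog_arm; ang = world angle (deg) of tool y, tool pointing down"
    st=bot.state();R=st["eef_rot"];d=R.T@(np.array(xyz)-st["ee_pos"])
    if ang is None: ang=np.degrees(np.arctan2(R[1,1],R[0,1]))
    a=np.radians(ang); y=np.array([np.cos(a),np.sin(a),0]);z=np.array([0,0,-1.]);Rt=np.c_[np.cross(y,z),y,z]
    rv=Ro.from_matrix(R.T@Rt).as_rotvec(degrees=True)
    print("t",st["time_s"].__round__(2),"pos",st["ee_pos"].round(1),"yang",np.degrees(np.arctan2(R[1,1],R[0,1])).round(1),"F",st["ft_force"].round(1),"T",st["ft_torque"].round(2),"gap",round(st["finger_gap"]*85.4,1),"j6",st["joints"][5].round(2))
    print("  MOVE",d.round(1).tolist(),rv.round(1).tolist())
E
python3 -c "
from h import *
goto((445,66,200),6.7)"
```

```text
t 1.35 pos [ 291.9 -580.7  250.3] yang -63.3 F [0.1 0.7 0.2] T [ 0.02 -0.03  0.01] gap 85.4 j6 -0.08
  MOVE [427.3, -509.1, 50.3] [-0.0, -0.0, -70.0]
```

>>> jog_arm --plan '[[[427, -509, 20], [0, 0, -70], 0], [[427, -509, 20], [0, 0, -70], 0], [[427, -509, 20], [0, 0, -70], 0], [[427, -509, 20], [0, 0, -70], 0], [[427, -509, 20], [0, 0, -70], 0], [[427, -509, 20], [0, 0, -70], 0], [[427, -509, 20], [0, 0, -70], 0], [[427, -509, 20], [0, 0, -70], 0], [[427, -509, 20], [0, 0, -70], 0], [[427, -509, 20], [0, 0, -70], 0], [[427, -509, 20], [0, 0, -70], 0], [[427, -509, 20], [0, 0, -70], 0]]'

```text
time_s: 2.35
ee_pos: [406.9, -92.5, 235.7]
eef_rot: [[-0.116, 0.993, 0.001], [0.993, 0.116, -0.0], [-0.001, 0.001, -1.0]]
ft_force: [0.6, -0.5, 0.3]
finger_gap: 0.003
```

```bash
python3 -c "
from h import *
goto((445,66,111),6.7)"
```

```text
t 2.35 pos [406.9 -92.5 235.7] yang 6.7 F [ 0.6 -0.5  0.3] T [-0.02  0.02  0.04] gap 0.3 j6 -0.47
  MOVE [153.1, 56.1, 124.6] [0.1, 0.0, -0.0]
```

>>> jog_arm --plan '[[[153, 56, 50], [0, 0, 0], 0], [[153, 56, 50], [0, 0, 0], 0], [[153, 56, 50], [0, 0, 0], 0], [[153, 56, 50], [0, 0, 0], 0], [[153, 56, 50], [0, 0, 0], 0], [[153, 56, 125], [0, 0, 0], 0], [[153, 56, 125], [0, 0, 0], 0], [[153, 56, 125], [0, 0, 0], 0], [[153, 56, 125], [0, 0, 0], 0]]'

```text
time_s: 3.1
ee_pos: [443.5, 65.7, 109.3]
eef_rot: [[-0.116, 0.993, -0.003], [0.993, 0.116, -0.001], [-0.0, -0.003, -1.0]]
ft_force: [0.3, 0.2, 0.6]
finger_gap: 0.002
```

```bash
python3 -c "
from h import *
goto((438,128,111),6.7)
t=bot.snapshot('top');s=bot.snapshot('side')
a=cv2.resize(t['image'][190:300,170:290],None,fx=3.3,fy=3.3,interpolation=2);b=cv2.resize(s['image'][230:340,240:360],None,fx=3.3,fy=3.3,interpolation=2)
cv2.imwrite('pics/tog1.png',np.hstack([a,b]))"
```

```text
t 3.1 pos [443.5  65.7 109.3] yang 6.7 F [0.3 0.2 0.6] T [-0.03  0.02 -0.04] gap 0.2 j6 -0.09
  MOVE [62.5, 1.8, -1.8] [-0.2, 0.0, -0.0]
```

View pics/tog1.png

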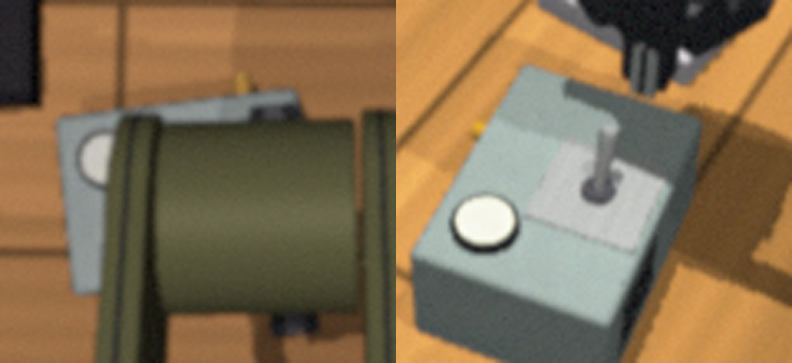

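Right panel: the bat foot is at about (598,190), leaning toward the fingers at (640,75). I'll push toward +y'.

>>> jog_arm --plan '[[[30, 0, 0], [0, 0, 0], 0], [[38, 0, 0], [0, 0, 0], 0], [[44, 0, 0], [0, 0, 0], 0], [[50, 0, 0], [0, 0, 0], 0], [[54, 0, 0], [0, 0, 0], 0], [[58, 0, 0], [0, 0, 0], 0], [[58, 0, 0], [0, 0, 0], 0], [[30, 0, 0], [0, 0, 0], 0], [[0, 0, 0], [0, 0, 0], 0], [[0, 0, 0], [0, 0, 0], 0]]'

```text
time_s: 4.03
ee_pos: [446.6, 62.7, 112.8]
eef_rot: [[-0.112, 0.994, 0.005], [0.994, 0.112, -0.002], [-0.002, 0.004, -1.0]]
ft_force: [-0.1, 0.4, 0.8]
finger_gap: 0.001
```

```bash
python3 -c "
from h import *
goto((512,-82,200),0)
s=bot.snapshot('side')
b=cv2.resize(s['image'][230:340,240:360],None,fx=3.3,fy=3.3,interpolation=2)
cv2.imwrite('pics/tog2.png',b)"
```

```text
t 4.03 pos [446.6  62.7 112.8] yang 6.5 F [-0.1  0.4  0.8] T [ 0.04 -0.05 -0.01] gap 0.1 j6 -0.09
  MOVE [-151.3, 49.1, -86.7] [0.3, 0.1, 6.5]
```

View pics/tog2.png

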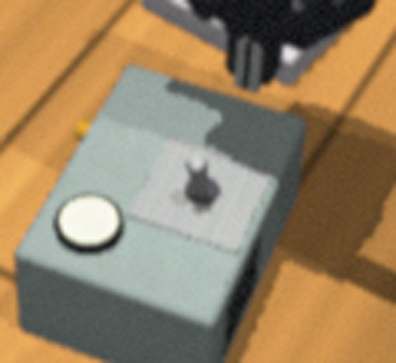

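The bat now leans toward the camera (+y), so the vacuum is on. Next, zoomed crops of the tabs.

```bash
python3 - <<'E'
from h import *
import pickle
t,s,M=pickle.load(open("m.pkl","rb"))
C=[(511.9,-82.2),(503.4,-156.7),(495,-231.3),(486.5,-305.8)]
rows=[]
for p in (t,s):
    r=[]
    for c in C:
        u=np.round(proj(p,(c[0],c[1],115))).astype(int); print(u)
        r.append(cv2.resize(p["image"][u[1]-14:u[1]+14,u[0]-14:u[0]+14],(198,280) if 0 else (198,198),interpolation=2))
        r[-1]=cv2.copyMakeBorder(r[-1],0,2,0,2,0)
    rows.append(np.hstack(r))
cv2.imwrite("pics/tabs.png",cv2.convertScaleAbs(np.vstack(rows),alpha=1.3))
E
```

```text
[334 221]
[373 226]
[412 230]
[452 235]
[319 192]
[339 175]
[356 159]
[372 145]
```

View pics/tabs.png

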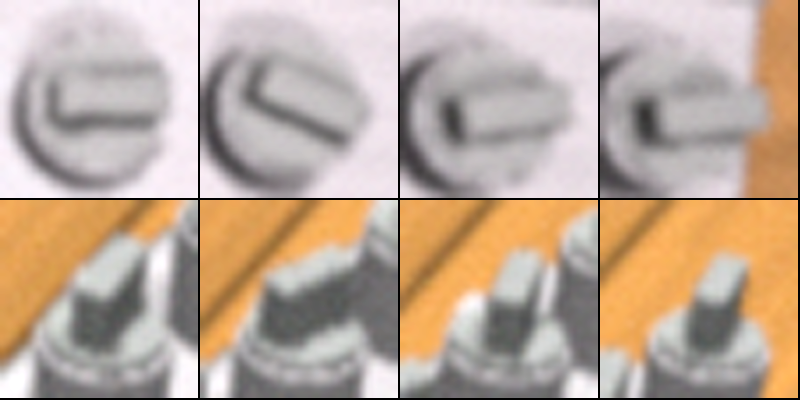

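```bash
python3 - <<'E'
from h import *
import pickle
t,s,M=pickle.load(open("m.pkl","rb"))
U=[(334,221),(373,226),(412,230),(452,235)];V=[(319,192),(339,175),(356,159),(372,145)]
a=[(114,91),(110,95),(117,112),(111,116)];b=[(112,66),(108,70),(118,76),(125,78)]
k=198/28;P=[]
for u,v,x,y in zip(U,V,a,b):
    p=np.array(u)-14+(np.array(x)+.5)/k-.5;q=np.array(v)-14+(np.array(y)+.5)/k-.5
    X,e=tri(t,p,s,q);A=at_z(t,p,127)[:2];B=at_z(s,q,127)[:2];P.append((A+B)/2)
    print(X.round(1),round(e,1),"top",A.round(1),"side",B.round(1))
P=np.array(P);print(np.diff(P,axis=0).round(1), P.mean(0))
d=np.linalg.svd(P-P.mean(0))[2][0]; d*=-np.sign(d[1])
for i in range(4): print((P.mean(0)+d*75*(i-1.5)).round(1))
goto((510,-82,200),0)
E
```

```text
[512.7 -83.7 125.8] 2.7 top [513.9 -83. ] side [510.8 -82.6]
[ 502.9 -156.   126.7] 2.4 top [ 504.  -155.5] side [ 501.6 -156.1]
[ 491.9 -231.   126.9] 1.3 top [ 492.6 -230.7] side [ 491.3 -231.1]
[ 481.4 -304.4  127.5] 2.7 top [ 482.7 -304.1] side [ 480.4 -305.9]
[[ -9.6 -73. ]
 [-10.9 -75.1]
 [-10.3 -74.1]] [ 497.15232697 -193.63093023]
[512.7 -82.2]
[ 502.3 -156.5]
[ 492.  -230.8]
[ 481.6 -305.1]
t 4.08 pos [446.4  64.  112.7] yang 6.4 F [-0.4  0.1  0.4] T [-0.03  0.03  0.01] gap 0.1 j6 -0.09
  MOVE [-152.3, 47.3, -87.0] [0.2, 0.0, 6.4]
```

>>> jog_arm --plan '[[[-20, 10, -70], [0, 0, 0], 40], [[-40, 20, -75], [0, 0, 0], 40], [[-152, 50, -77], [0, 0, 6], 40], [[-152, 50, -77], [0, 0, 6.5], 40], [[-152, 50, -77], [0, 0, 6.5], 40], [[-152, 50, -77], [0, 0, 6.5], 40], [[-152, 50, -77], [0, 0, 6.5], 40], [[-152, 50, -77], [0, 0, 6.5], 40], [[-152, 50, -77], [0, 0, 6.5], 40]]'

```text
time_s: 4.83
ee_pos: [512.2, -80.0, 189.4]
eef_rot: [[-0.0, 1.0, 0.003], [1.0, 0.0, 0.0], [0.0, 0.003, -1.0]]
ft_force: [-0.4, -0.3, 0.8]
finger_gap: 0.474
```

```bash
python3 -c "
from h import *
goto((512.7,-82.2,125.5),0)"
```

```text
t 4.83 pos [512.2 -80.  189.4] yang 0.0 F [-0.4 -0.3  0.8] T [-0.01 -0.01 -0.03] gap 40.5 j6 -0.26
  MOVE [-2.2, 0.3, 63.9] [0.2, -0.0, 0.0]
```

>>> jog_arm --plan '[[[-2, 0, 40], [0, 0, 0], 40], [[-2, 0.5, 63.5], [0, 0, 0], 40], [[-2, 0.5, 63.5], [0, 0, 0], 40], [[-2, 0.5, 63.5], [0, 0, 0], 20], [[-2, 0.5, 63.5], [0, 0, 0], 8], [[-2, 0.5, 63.5], [0, 0, 0], 5], [[-2, 0.5, 63.5], [0, 0, 0], 5], [[-2, 0.5, 63.5], [0, 0, 0], 5]]' --squeeze 40

```text
time_s: 5.5
ee_pos: [512.9, -81.6, 126.8]
eef_rot: [[-0.0, 1.0, 0.003], [1.0, 0.0, 0.001], [0.001, 0.003, -1.0]]
ft_force: [-1.9, 2.4, 2.3]
finger_gap: 0.125
```

```bash
python3 -c "
from h import *
goto((512.7,-82.2,125.5),0)"
```

```text
t 5.5 pos [512.9 -81.6 126.8] yang 0.0 F [-1.9  2.4  2.3] T [ 0.44  0.46 -0.03] gap 10.7 j6 -0.26
  MOVE [-0.6, -0.2, 1.3] [0.2, -0.1, 0.0]
```

>>> jog_arm --plan '[[[0, 0, 0], [0, 0, 7], 5], [[0, 0, -0.3], [0, 0, 14], 5], [[0, 0, -0.7], [0, 0, 21], 5], [[0, 0, -1.1], [0, 0, 28], 5], [[0, 0, -1.5], [0, 0, 35], 5], [[0, 0, -1.9], [0, 0, 42], 5], [[0, 0, -2.3], [0, 0, 49], 5], [[0, 0, -2.7], [0, 0, 56], 5], [[0, 0, -3.1], [0, 0, 63], 5], [[0, 0, -3.5], [0, 0, 70], 5], [[0, 0, -3.9], [0, 0, 77], 5], [[0, 0, -4.2], [0, 0, 84], 5]]' --squeeze 60

```text
time_s: 6.5
ee_pos: [512.6, -81.7, 129.9]
eef_rot: [[0.995, 0.1, 0.003], [0.1, -0.995, 0.0], [0.003, -0.0, -1.0]]
ft_force: [3.7, -2.3, -7.4]
finger_gap: 0.127
```

```bash
python3 -c "
from h import *
goto((512.7,-82.2,130),0)"
```

```text
t 6.5 pos [512.6 -81.7 129.9] yang -84.3 F [ 3.7 -2.3 -7.4] T [-0.13 -0.48  0.26] gap 10.8 j6 1.21
  MOVE [0.0, 0.5, -0.1] [0.1, -0.2, -84.3]
```

>>> jog_arm --plan '[[[0, 0, 0], [0, 0, -7], 5], [[0, 0, -0.3], [0, 0, -14], 5], [[0, 0, -0.7], [0, 0, -21], 5], [[0, 0, -1.1], [0, 0, -28], 5], [[0, 0, -1.5], [0, 0, -35], 5], [[0, 0, -1.9], [0, 0, -42], 5], [[0, 0, -2.3], [0, 0, -49], 5], [[0, 0, -2.7], [0, 0, -56], 5], [[0, 0, -3.1], [0, 0, -63], 5], [[0, 0, -3.5], [0, 0, -70], 5], [[0, 0, -3.9], [0, 0, -77], 5], [[0, 0, -4.2], [0, 0, -84], 5]]'

```text
time_s: 7.5
ee_pos: [511.9, -81.1, 132.6]
eef_rot: [[0.0, 1.0, 0.002], [1.0, -0.0, 0.002], [0.002, 0.002, -1.0]]
ft_force: [1.4, 1.6, -7.7]
finger_gap: 0.12
```

```bash
python3 -c "
from h import *
goto((512.7,-82.2,130),0)
s=bot.snapshot('side')
b=cv2.resize(s['image'][130:250,260:400],None,fx=5,fy=5,interpolation=2)
cv2.imwrite('pics/tw1.png',b)"
```

```text
t 7.5 pos [511.9 -81.1 132.6] yang -0.0 F [ 1.4  1.6 -7.7] T [ 0.37 -0.44 -0.31] gap 10.2 j6 -0.26
  MOVE [-1.1, 0.7, 2.6] [0.1, -0.1, -0.0]
```

View pics/tw1.png

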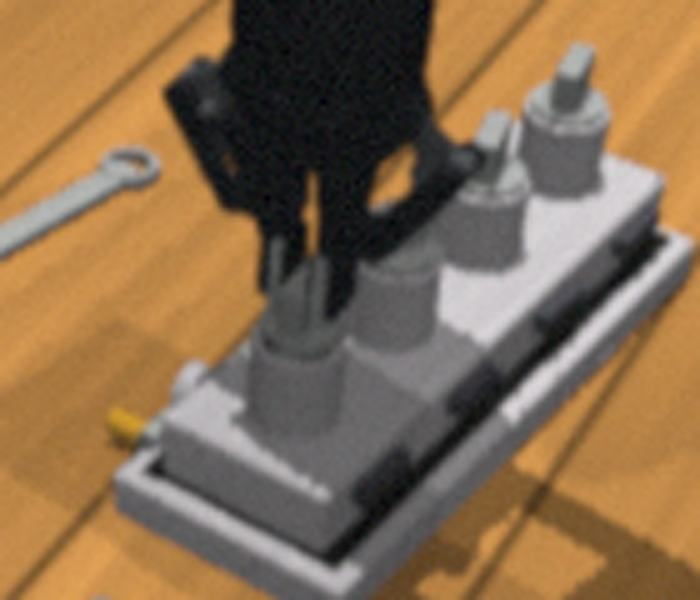

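Fingers hold the tab at about (310,290), the bank is seated, and the force stays small. I'll carry on.

>>> jog_arm --plan '[[[0, 0, -0.2], [0, 0, 7], 5], [[0, 0, -0.6], [0, 0, 14], 5], [[0, 0, -1.0], [0, 0, 21], 5], [[0, 0, -1.4], [0, 0, 28], 5], [[0, 0, -1.8], [0, 0, 35], 5], [[0, 0, -2.2], [0, 0, 42], 5], [[0, 0, -2.6], [0, 0, 49], 5], [[0, 0, -3.0], [0, 0, 56], 5], [[0, 0, -3.4], [0, 0, 63], 5], [[0, 0, -3.8], [0, 0, 70], 5], [[0, 0, -4.2], [0, 0, 77], 5], [[0, 0, -4.6], [0, 0, 84], 5]]'

```text
time_s: 8.55
ee_pos: [512.4, -81.4, 136.6]
eef_rot: [[0.995, 0.101, 0.005], [0.101, -0.995, 0.001], [0.005, -0.0, -1.0]]
ft_force: [4.1, -0.0, -9.1]
finger_gap: 0.122
```

>>> jog_arm --plan '[[[0, 0, -0.2], [0, 0, -7], 5], [[0, 0, -0.6], [0, 0, -14], 5], [[0, 0, -1.0], [0, 0, -21], 5], [[0, 0, -1.4], [0, 0, -28], 5], [[0, 0, -1.8], [0, 0, -35], 5], [[0, 0, -2.2], [0, 0, -42], 5], [[0, 0, -2.6], [0, 0, -49], 5], [[0, 0, -3.0], [0, 0, -56], 5], [[0, 0, -3.4], [0, 0, -63], 5], [[0, 0, -3.8], [0, 0, -70], 5], [[0, 0, -4.2], [0, 0, -77], 5], [[0, 0, -4.6], [0, 0, -84], 5]]'

```text
time_s: 9.55
ee_pos: [512.1, -81.1, 140.2]
eef_rot: [[0.001, 1.0, 0.004], [1.0, -0.001, 0.002], [0.002, 0.004, -1.0]]
ft_force: [2.0, 1.0, -7.1]
finger_gap: 0.129
```

>>> jog_arm --plan '[[[0, 0, -0.2], [0, 0, 7], 5], [[0, 0, -0.6], [0, 0, 14], 5], [[0, 0, -1.0], [0, 0, 21], 5], [[0, 0, -1.4], [0, 0, 28], 5], [[0, 0, -1.8], [0, 0, 35], 5], [[0, 0, -2.2], [0, 0, 42], 5], [[0, 0, -2.6], [0, 0, 49], 5], [[0, 0, -3.0], [0, 0, 56], 5], [[0, 0, -3.4], [0, 0, 63], 5], [[0, 0, -3.8], [0, 0, 70], 5], [[0, 0, -4.2], [0, 0, 77], 5], [[0, 0, -4.6], [0, 0, 84], 5]]'

```text
time_s: 10.55
ee_pos: [512.4, -81.4, 145.3]
eef_rot: [[0.995, 0.095, 0.005], [0.095, -0.995, 0.001], [0.005, -0.0, -1.0]]
ft_force: [-0.8, -0.1, -0.4]
finger_gap: 0.121
```

>>> jog_arm --plan '[[[0, 0, -0.2], [0, 0, -7], 5], [[0, 0, -0.6], [0, 0, -14], 5], [[0, 0, -1.0], [0, 0, -21], 5], [[0, 0, -1.4], [0, 0, -28], 5], [[0, 0, -1.8], [0, 0, -35], 5], [[0, 0, -2.2], [0, 0, -42], 5], [[0, 0, -2.6], [0, 0, -49], 5], [[0, 0, -3.0], [0, 0, -56], 5], [[0, 0, -3.4], [0, 0, -63], 5], [[0, 0, -3.8], [0, 0, -70], 5], [[0, 0, -4.2], [0, 0, -77], 5], [[0, 0, -4.6], [0, 0, -84], 5]]'

```text
time_s: 11.55
ee_pos: [512.7, -81.7, 150.7]
eef_rot: [[0.006, 1.0, 0.006], [1.0, -0.006, 0.0], [0.0, 0.006, -1.0]]
ft_force: [1.0, -0.0, -1.2]
finger_gap: 0.123
```

```bash
python3 -c "
from h import *
goto((512.7,-82.2,150),0)"
```

```text
t 11.55 pos [512.7 -81.7 150.7] yang -0.3 F [ 1.  -0.  -1.2] T [ 0.02 -0.   -0.02] gap 10.5 j6 -0.26
  MOVE [-0.5, -0.0, 0.7] [0.4, -0.0, -0.3]
```

>>> jog_arm --plan '[[[0, 0, -30], [0, 0, 0], 5], [[0, 0, -55], [0, 0, 0], 5], [[0, 0, -55], [0, 0, 0], 5]]'

```text
time_s: 11.8
ee_pos: [515.6, -82.7, 212.6]
eef_rot: [[0.008, 1.0, 0.017], [1.0, -0.008, -0.003], [-0.003, 0.017, -1.0]]
ft_force: [1.0, -0.8, 0.1]
finger_gap: 0.122
```

```bash
cat >> h.py <<'E'
def tray(p):
    T=bot.trace(p,"tray")
    T=T[0]; c=max(cv2.findContours(T["mask"].astype(np.uint8),0,1)[0],key=cv2.contourArea)
    w=np.array([at_z(p,q,25)[:2] for q in c[:,0]],np.float32); r=cv2.minAreaRect(w)
    print("tray",round(T["conf"],2),r)
def save(p,n,x0,y0,x1,y1,k): cv2.imwrite(f"pics/{n}.png",cv2.resize(p["image"][y0:y1,x0:x1],None,fx=k,fy=k,interpolation=2))
E
python3 -c "
from h import *
t=bot.snapshot('top');tray(t);s=bot.snapshot('side');save(s,'up1',240,60,420,240,3)
goto((586,404,150),0)"
```

```text
tray 0.89 ((586.34521484375, 336.44268798828125), (156.6339569091797, 210.0409393310547), 2.32495379447937)
t 11.95 pos [512.4 -81.9 206.1] yang -0.4 F [-0.6  1.1 -1.1] T [0.04 0.04 0.  ] gap 10.7 j6 -0.26
  MOVE [486.4, 69.7, 56.5] [0.4, 0.0, -0.4]
```

View pics/up1.png

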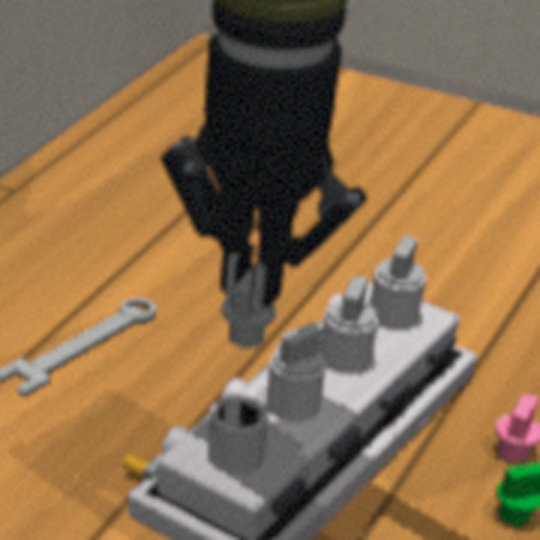

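Plug 1 hangs in the jaws, its port is empty and the bank is seated.

>>> jog_arm --plan '[[[120, 18, 0], [0, 0, 0], 5], [[240, 36, 0], [0, 0, 0], 5], [[360, 54, 0], [0, 0, 0], 5], [[483, 70, 0], [0, 0, 0], 5], [[483, 70, 0], [0, 0, 0], 5], [[483, 70, 0], [0, 0, 0], 5], [[483, 70, 0], [0, 0, 0], 5], [[483, 70, 0], [0, 0, 0], 5], [[483, 70, 0], [0, 0, 0], 5], [[483, 70, 0], [0, 0, 0], 5], [[483, 70, 0], [0, 0, 0], 5], [[483, 70, 0], [0, 0, 0], 5]]'

```text
time_s: 12.95
ee_pos: [584.9, 403.5, 204.0]
eef_rot: [[0.006, 1.0, 0.005], [1.0, -0.006, -0.001], [-0.001, 0.005, -1.0]]
ft_force: [-0.1, -1.1, -0.9]
finger_gap: 0.122
```

```bash
python3 -c "
from h import *
goto((584,401,53),0)"
```

```text
t 12.95 pos [584.9 403.5 204. ] yang -0.4 F [-0.1 -1.1 -0.9] T [-0.04 -0.06 -0.03] gap 10.4 j6 0.54
  MOVE [-2.3, -1.5, 151.0] [0.3, 0.1, -0.4]
```

>>> jog_arm --plan '[[[-2, -1.5, 40], [0, 0, 0], 5], [[-2, -1.5, 80], [0, 0, 0], 5], [[-2, -1.5, 115], [0, 0, 0], 5], [[-2, -1.5, 135], [0, 0, 0], 5], [[-2, -1.5, 143], [0, 0, 0], 5], [[-2, -1.5, 147], [0, 0, 0], 5], [[-2, -1.5, 150], [0, 0, 0], 5], [[-2, -1.5, 150], [0, 0, 0], 5], [[-2, -1.5, 150], [0, 0, 0], 5]]'

```text
time_s: 13.7
ee_pos: [585.3, 402.0, 56.2]
eef_rot: [[0.007, 1.0, 0.008], [1.0, -0.007, 0.0], [0.0, 0.008, -1.0]]
ft_force: [-0.3, 0.2, -1.3]
finger_gap: 0.124
```

>>> jog_arm --plan '[[[0, 0, 0], [0, 0, 0], 16], [[0, 0, 0], [0, 0, 0], 24], [[0, 0, 0], [0, 0, 0], 36], [[0, 0, 0], [0, 0, 0], 36], [[0, 0, -40], [0, 0, 0], 36], [[0, 0, -80], [0, 0, 0], 36], [[0, 0, -130], [0, 0, 0], 36], [[0, 0, -130], [0, 0, 0], 36]]'

```text
time_s: 14.37
ee_pos: [587.6, 404.0, 196.5]
eef_rot: [[0.007, 1.0, 0.02], [1.0, -0.007, 0.008], [0.008, 0.02, -1.0]]
ft_force: [1.1, 0.9, 2.5]
finger_gap: 0.426
```

```bash
python3 -c "
from h import *
goto((502.3,-156.5,190),-24)
s=bot.snapshot('side');save(s,'pl1',70,280,270,420,3)"
```

```text
t 14.37 pos [587.6 404.  196.5] yang -0.4 F [1.1 0.9 2.5] T [ 0.03 -0.05  0.04] gap 36.4 j6 0.54
  MOVE [-561.1, -81.7, 0.6] [1.0, -0.7, 23.6]
```

View pics/pl1.png

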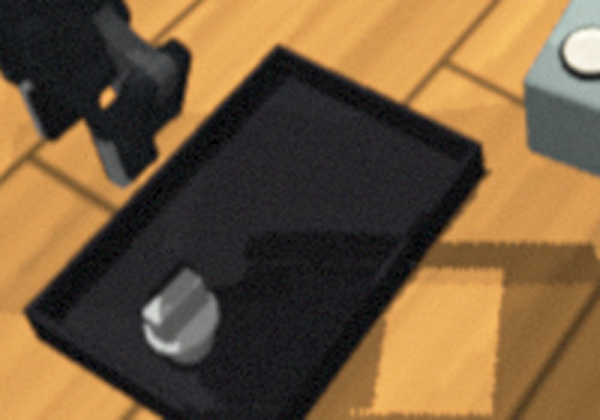

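Plug 1 stands in the tray at about (182,315). On to plug 2.

>>> jog_arm --plan '[[[-561, -82, 0], [1, 0, 23.5], 40], [[-561, -82, 0], [1, 0, 23.5], 40], [[-561, -82, 0], [1, 0, 23.5], 40], [[-561, -82, 0], [1, 0, 23.5], 40], [[-561, -82, 0], [1, 0, 23.5], 40], [[-561, -82, 0], [1, 0, 23.5], 40], [[-561, -82, 0], [1, 0, 23.5], 40], [[-561, -82, 0], [1, 0, 23.5], 40], [[-561, -82, 0], [1, 0, 23.5], 40], [[-561, -82, 0], [1, 0, 23.5], 40], [[-561, -82, 0], [1, 0, 23.5], 40], [[-561, -82, 0], [1, 0, 23.5], 40]]'

```text
time_s: 15.42
ee_pos: [510.3, -94.5, 189.1]
eef_rot: [[0.405, 0.914, 0.003], [0.914, -0.405, 0.011], [0.011, -0.002, -1.0]]
ft_force: [1.0, -0.2, 1.0]
finger_gap: 0.47
```

```bash
python3 -c "
from h import *
goto((502.3,-156.5,126),-24)"
```

```text
t 15.42 pos [510.3 -94.5 189.1] yang -23.9 F [ 1.  -0.2  1. ] T [ 0.03 -0.06  0.02] gap 40.2 j6 0.12
  MOVE [-60.7, 17.9, 62.4] [-0.1, -0.7, 0.1]
```

>>> jog_arm --plan '[[[-60, 18, 0], [0, -0.7, 0], 40], [[-60, 18, 0], [0, -0.7, 0], 40], [[-60, 18, 0], [0, -0.7, 0], 40], [[-60, 18, 0], [0, -0.7, 0], 40]]'

```text
time_s: 15.75
ee_pos: [502.0, -157.4, 187.9]
eef_rot: [[0.407, 0.913, -0.003], [0.913, -0.407, 0.001], [-0.0, -0.003, -1.0]]
ft_force: [-1.0, 0.4, -0.2]
finger_gap: 0.466
```

```bash
python3 -c "
from h import *
goto((502.3,-156.5,126),-24)"
```

```text
t 15.75 pos [ 502.  -157.4  187.9] yang -24.0 F [-1.   0.4 -0.2] T [-0.05 -0.03  0.01] gap 39.8 j6 0.01
  MOVE [1.0, 0.1, 61.9] [-0.2, 0.0, -0.0]
```

>>> jog_arm --plan '[[[1, 0, 40], [0, 0, 0], 40], [[1, 0, 62], [0, 0, 0], 40], [[1, 0, 62], [0, 0, 0], 40], [[1, 0, 62], [0, 0, 0], 20], [[1, 0, 62], [0, 0, 0], 8], [[1, 0, 62], [0, 0, 0], 5], [[1, 0, 62], [0, 0, 0], 5], [[1, 0, 62], [0, 0, 0], 5]]' --squeeze 60

```text
time_s: 16.42
ee_pos: [503.1, -156.0, 127.4]
eef_rot: [[0.407, 0.914, -0.001], [0.914, -0.407, 0.001], [0.001, -0.001, -1.0]]
ft_force: [0.6, 3.4, 4.4]
finger_gap: 0.124
```

```bash
python3 -c "
from h import *
goto((502.3,-156.5,126),-24)"
```

```text
t 16.42 pos [ 503.1 -156.   127.4] yang -24.0 F [0.6 3.4 4.4] T [ 0.56 -0.05  0.17] gap 10.6 j6 0.02
  MOVE [-0.8, -0.5, 1.4] [-0.1, -0.1, -0.0]
```

>>> jog_arm --plan '[[[0, 0, 0], [0, 0, 7], 5], [[0, 0, -0.3], [0, 0, 14], 5], [[0, 0, -0.7], [0, 0, 21], 5], [[0, 0, -1.1], [0, 0, 28], 5], [[0, 0, -1.5], [0, 0, 35], 5], [[0, 0, -1.9], [0, 0, 42], 5], [[0, 0, -2.3], [0, 0, 49], 5], [[0, 0, -2.7], [0, 0, 56], 5], [[0, 0, -3.1], [0, 0, 63], 5], [[0, 0, -3.5], [0, 0, 70], 5], [[0, 0, -3.9], [0, 0, 77], 5], [[0, 0, -4.2], [0, 0, 84], 5]]'

```text
time_s: 17.42
ee_pos: [502.4, -156.0, 130.1]
eef_rot: [[0.949, -0.314, -0.002], [-0.314, -0.949, 0.001], [-0.002, -0.0, -1.0]]
ft_force: [3.5, -1.3, -8.1]
finger_gap: 0.118
```

>>> jog_arm --plan '[[[0, 0, -0.2], [0, 0, -7], 5], [[0, 0, -0.6], [0, 0, -14], 5], [[0, 0, -1.0], [0, 0, -21], 5], [[0, 0, -1.4], [0, 0, -28], 5], [[0, 0, -1.8], [0, 0, -35], 5], [[0, 0, -2.2], [0, 0, -42], 5], [[0, 0, -2.6], [0, 0, -49], 5], [[0, 0, -3.0], [0, 0, -56], 5], [[0, 0, -3.4], [0, 0, -63], 5], [[0, 0, -3.8], [0, 0, -70], 5], [[0, 0, -4.2], [0, 0, -77], 5], [[0, 0, -4.6], [0, 0, -84], 5]]'

```text
time_s: 18.42
ee_pos: [502.0, -155.4, 133.0]
eef_rot: [[0.407, 0.913, -0.002], [0.913, -0.407, 0.002], [0.001, -0.003, -1.0]]
ft_force: [4.7, 0.0, -9.6]
finger_gap: 0.12
```

>>> jog_arm --plan '[[[0, 0, -0.2], [0, 0, 7], 5], [[0, 0, -0.6], [0, 0, 14], 5], [[0, 0, -1.0], [0, 0, 21], 5], [[0, 0, -1.4], [0, 0, 28], 5], [[0, 0, -1.8], [0, 0, 35], 5], [[0, 0, -2.2], [0, 0, 42], 5], [[0, 0, -2.6], [0, 0, 49], 5], [[0, 0, -3.0], [0, 0, 56], 5], [[0, 0, -3.4], [0, 0, 63], 5], [[0, 0, -3.8], [0, 0, 70], 5], [[0, 0, -4.2], [0, 0, 77], 5], [[0, 0, -4.6], [0, 0, 84], 5]]'

```text
time_s: 19.42
ee_pos: [502.1, -155.6, 136.5]
eef_rot: [[0.949, -0.315, -0.001], [-0.315, -0.949, 0.001], [-0.001, -0.001, -1.0]]
ft_force: [4.6, -0.8, -8.9]
finger_gap: 0.124
```

>>> jog_arm --plan '[[[0, 0, -0.2], [0, 0, -7], 5], [[0, 0, -0.6], [0, 0, -14], 5], [[0, 0, -1.0], [0, 0, -21], 5], [[0, 0, -1.4], [0, 0, -28], 5], [[0, 0, -1.8], [0, 0, -35], 5], [[0, 0, -2.2], [0, 0, -42], 5], [[0, 0, -2.6], [0, 0, -49], 5], [[0, 0, -3.0], [0, 0, -56], 5], [[0, 0, -3.4], [0, 0, -63], 5], [[0, 0, -3.8], [0, 0, -70], 5], [[0, 0, -4.2], [0, 0, -77], 5], [[0, 0, -4.6], [0, 0, -84], 5]]'

```text
time_s: 20.42
ee_pos: [502.0, -155.4, 139.8]
eef_rot: [[0.408, 0.913, -0.0], [0.913, -0.408, 0.002], [0.002, -0.001, -1.0]]
ft_force: [3.6, -0.2, -8.3]
finger_gap: 0.128
```

```bash
python3 -c "
from h import *
goto((502.3,-156.5,126),-24)"
```

```text
t 20.42 pos [ 502.  -155.4  139.8] yang -24.1 F [ 3.6 -0.2 -8.3] T [ 0.01 -0.84 -0.2 ] gap 10.9 j6 0.02
  MOVE [-0.9, 0.7, 13.8] [-0.1, -0.1, -0.1]
```

Raised about 13 mm; two more twists.

>>> jog_arm --plan '[[[0, 0, -0.2], [0, 0, 7], 5], [[0, 0, -0.6], [0, 0, 14], 5], [[0, 0, -1.0], [0, 0, 21], 5], [[0, 0, -1.4], [0, 0, 28], 5], [[0, 0, -1.8], [0, 0, 35], 5], [[0, 0, -2.2], [0, 0, 42], 5], [[0, 0, -2.6], [0, 0, 49], 5], [[0, 0, -3.0], [0, 0, 56], 5], [[0, 0, -3.4], [0, 0, 63], 5], [[0, 0, -3.8], [0, 0, 70], 5], [[0, 0, -4.2], [0, 0, 77], 5], [[0, 0, -4.6], [0, 0, 84], 5]]'

```text
time_s: 21.42
ee_pos: [502.4, -155.5, 143.7]
eef_rot: [[0.949, -0.316, 0.002], [-0.316, -0.949, 0.002], [0.001, -0.002, -1.0]]
ft_force: [4.5, -0.6, -6.9]
finger_gap: 0.128
```

>>> jog_arm --plan '[[[0, 0, -0.2], [0, 0, -7], 5], [[0, 0, -0.6], [0, 0, -14], 5], [[0, 0, -1.0], [0, 0, -21], 5], [[0, 0, -1.4], [0, 0, -28], 5], [[0, 0, -1.8], [0, 0, -35], 5], [[0, 0, -2.2], [0, 0, -42], 5], [[0, 0, -2.6], [0, 0, -49], 5], [[0, 0, -3.0], [0, 0, -56], 5], [[0, 0, -3.4], [0, 0, -63], 5], [[0, 0, -3.8], [0, 0, -70], 5], [[0, 0, -4.2], [0, 0, -77], 5], [[0, 0, -4.6], [0, 0, -84], 5]]'

```text
time_s: 22.42
ee_pos: [502.2, -155.7, 148.4]
eef_rot: [[0.408, 0.913, 0.002], [0.913, -0.408, 0.001], [0.002, 0.001, -1.0]]
ft_force: [0.0, -0.2, -1.0]
finger_gap: 0.125
```

```bash
python3 -c "
from h import *
goto((502.3,-156.5,200),-24)"
```

```text
t 22.42 pos [ 502.2 -155.7  148.4] yang -24.1 F [ 0.  -0.2 -1. ] T [0.03 0.01 0.03] gap 10.7 j6 0.02
  MOVE [-0.6, 0.5, -51.6] [0.1, -0.1, -0.1]
```

>>> jog_arm --plan '[[[0, 0, -1], [0, 0, 7], 5], [[0, 0, -30], [0, 0, 7], 5], [[0, 0, -55], [0, 0, 7], 5], [[0, 0, -55], [0, 0, 7], 5], [[0, 0, -55], [0, 0, 7], 5]]'

```text
time_s: 22.83
ee_pos: [503.0, -156.4, 205.6]
eef_rot: [[0.517, 0.856, 0.005], [0.856, -0.517, -0.001], [0.002, 0.005, -1.0]]
ft_force: [0.6, -0.2, -1.2]
finger_gap: 0.122
```

```bash
python3 -c "
from h import *
t=bot.snapshot('top');tray(t)
goto((585,358,200),0)"
```

```text
tray 0.71 ((586.4940795898438, 335.5613708496094), (153.04693603515625, 207.31491088867188), 1.9591299295425415)
t 22.93 pos [ 501.5 -155.7  202.6] yang -31.1 F [-0.4  0.5 -1.9] T [ 0.01  0.04 -0.01] gap 10.9 j6 0.14
  MOVE [482.9, -194.0, 3.3] [0.0, -0.1, -31.1]
```

>>> jog_arm --plan '[[[483, -194, 0], [0, 0, -31], 5], [[483, -194, 0], [0, 0, -31], 5], [[483, -194, 0], [0, 0, -31], 5], [[483, -194, 0], [0, 0, -31], 5], [[483, -194, 0], [0, 0, -31], 5], [[483, -194, 0], [0, 0, -31], 5], [[483, -194, 0], [0, 0, -31], 5], [[483, -194, 0], [0, 0, -31], 5], [[483, -194, 0], [0, 0, -31], 5], [[483, -194, 0], [0, 0, -31], 5], [[483, -194, 0], [0, 0, -31], 5], [[483, -194, 0], [0, 0, -31], 5]]'

```text
time_s: 23.93
ee_pos: [580.7, 339.5, 200.7]
eef_rot: [[0.002, 1.0, -0.003], [1.0, -0.002, -0.001], [-0.001, -0.003, -1.0]]
ft_force: [1.2, -0.3, -0.8]
finger_gap: 0.123
```

>>> jog_arm --plan '[[[0, 0, 0], [0, 0, 0], 5], [[0, 0, 0], [0, 0, 0], 5]]'

```text
time_s: 24.1
ee_pos: [579.3, 341.1, 197.5]
eef_rot: [[-0.002, 1.0, -0.007], [1.0, 0.002, -0.003], [-0.003, -0.007, -1.0]]
ft_force: [-0.3, -1.1, -1.7]
finger_gap: 0.122
```

```bash
python3 -c "
from h import *
goto((585,358,55),0)"
```

```text
t 24.1 pos [579.3 341.1 197.5] yang 0.1 F [-0.3 -1.1 -1.7] T [-0.03  0.05  0.  ] gap 10.4 j6 0.45
  MOVE [17.3, 6.7, 142.4] [-0.4, 0.2, 0.1]
```

>>> jog_arm --plan '[[[17, 6.5, 0], [0, 0, 0], 5], [[17, 6.5, 40], [0, 0, 0], 5], [[17, 6.5, 80], [0, 0, 0], 5], [[17, 6.5, 110], [0, 0, 0], 5], [[17, 6.5, 126], [0, 0, 0], 5], [[17, 6.5, 135], [0, 0, 0], 5], [[17, 6.5, 139], [0, 0, 0], 5], [[17, 6.5, 142], [0, 0, 0], 5], [[17, 6.5, 142], [0, 0, 0], 5], [[17, 6.5, 142], [0, 0, 0], 5]]'

```text
time_s: 24.93
ee_pos: [586.1, 358.3, 57.8]
eef_rot: [[-0.001, 1.0, -0.004], [1.0, 0.001, -0.001], [-0.001, -0.004, -1.0]]
ft_force: [-0.0, 0.8, -1.3]
finger_gap: 0.122
```

>>> jog_arm --plan '[[[0, 0, 0], [0, 0, 0], 16], [[0, 0, 0], [0, 0, 0], 24], [[0, 0, 0], [0, 0, 0], 36], [[0, 0, 0], [0, 0, 0], 36], [[0, 0, -40], [0, 0, 0], 36], [[0, 0, -80], [0, 0, 0], 36], [[0, 0, -130], [0, 0, 0], 36], [[0, 0, -130], [0, 0, 0], 36], [[0, 0, -130], [0, 0, 0], 36]]'

```text
time_s: 25.68
ee_pos: [589.3, 359.9, 194.5]
eef_rot: [[-0.002, 1.0, 0.006], [1.0, 0.002, 0.004], [0.004, 0.006, -1.0]]
ft_force: [-0.1, 0.4, 0.0]
finger_gap: 0.421
```

```bash
python3 -c "
from h import *
goto((492,-230.8,190),7)
s=bot.snapshot('side');save(s,'pl2',70,280,270,420,3)"
```

```text
t 25.68 pos [589.3 359.9 194.5] yang 0.1 F [-0.1  0.4  0. ] T [-0.01 -0.04  0.06] gap 35.9 j6 0.47
  MOVE [-590.5, -98.2, 1.8] [0.3, -0.2, -6.9]
```

View pics/pl2.png

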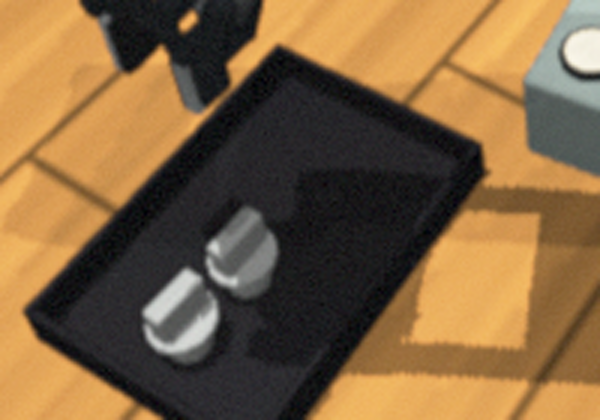

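Both plugs stand in the tray, at about (182,315) and (243,252). Now plug 3.

>>> jog_arm --plan '[[[-590, -98, 0], [0, 0, -7], 40], [[-590, -98, 0], [0, 0, -7], 40], [[-590, -98, 0], [0, 0, -7], 40], [[-590, -98, 0], [0, 0, -7], 40], [[-590, -98, 0], [0, 0, -7], 40], [[-590, -98, 0], [0, 0, -7], 40], [[-590, -98, 0], [0, 0, -7], 40], [[-590, -98, 0], [0, 0, -7], 40], [[-590, -98, 0], [0, 0, -7], 40], [[-590, -98, 0], [0, 0, -7], 40], [[-590, -98, 0], [0, 0, -7], 40], [[-590, -98, 0], [0, 0, -7], 40]]'

```text
time_s: 26.73
ee_pos: [504.2, -136.4, 187.1]
eef_rot: [[-0.123, 0.992, -0.003], [0.992, 0.123, 0.003], [0.003, -0.003, -1.0]]
ft_force: [1.3, 0.2, -0.1]
finger_gap: 0.467
```

>>> jog_arm --plan '[[[-120, 5, 0], [0, 0, 0], 40], [[-120, 5, 0], [0, 0, 0], 40], [[-120, 5, 0], [0, 0, 0], 40], [[-120, 5, 0], [0, 0, 0], 40], [[-120, 5, 0], [0, 0, 0], 40]]'

```text
time_s: 27.15
ee_pos: [522.6, -256.0, 183.8]
eef_rot: [[-0.12, 0.993, -0.007], [0.993, 0.12, 0.005], [0.006, -0.006, -1.0]]
ft_force: [0.4, -0.0, 0.4]
finger_gap: 0.467
```

```bash
python3 -c "
from h import *
goto((492,-230.8,126),7)"
```

```text
t 27.15 pos [ 522.6 -256.   183.8] yang 6.9 F [ 0.4 -0.   0.4] T [-0.03  0.01  0.05] gap 39.9 j6 -0.67
  MOVE [28.4, -27.0, 58.1] [-0.4, -0.4, -0.1]
```

>>> jog_arm --plan '[[[28.5, -27, 0], [-0.4, -0.4, 0], 40], [[28.5, -27, 0], [-0.4, -0.4, 0], 40], [[28.5, -27, 0], [-0.4, -0.4, 0], 40], [[28.5, -27, 0], [-0.4, -0.4, 0], 40]]'

```text
time_s: 27.48
ee_pos: [492.1, -229.7, 183.4]
eef_rot: [[-0.122, 0.993, 0.0], [0.993, 0.122, -0.0], [-0.0, 0.0, -1.0]]
ft_force: [0.1, -0.6, 0.1]
finger_gap: 0.467
```

```bash
python3 -c "
from h import *
goto((492,-230.8,126),7)"
```

```text
t 27.48 pos [ 492.1 -229.7  183.4] yang 7.0 F [ 0.1 -0.6  0.1] T [-0.03 -0.07 -0.02] gap 39.9 j6 -0.66
  MOVE [-1.0, -0.3, 57.4] [0.0, 0.0, -0.0]
```

>>> jog_arm --plan '[[[-1, 0, 40], [0, 0, 0], 40], [[-1, 0, 57], [0, 0, 0], 40], [[-1, 0, 57], [0, 0, 0], 40], [[-1, 0, 57], [0, 0, 0], 20], [[-1, 0, 57], [0, 0, 0], 8], [[-1, 0, 57], [0, 0, 0], 5], [[-1, 0, 57], [0, 0, 0], 5], [[-1, 0, 57], [0, 0, 0], 5]]'

```text
time_s: 28.15
ee_pos: [493.8, -231.5, 128.8]
eef_rot: [[-0.122, 0.993, 0.004], [0.993, 0.122, -0.002], [-0.003, 0.004, -1.0]]
ft_force: [0.7, -0.1, 4.8]
finger_gap: 0.124
```

```bash
python3 -c "
from h import *
goto((492,-230.8,126),7)"
```

```text
t 28.15 pos [ 493.8 -231.5  128.8] yang 7.0 F [ 0.7 -0.1  4.8] T [ 0.06 -0.18  0.15] gap 10.6 j6 -0.66
  MOVE [0.9, -1.7, 2.7] [0.2, 0.2, -0.0]
```

>>> jog_arm --plan '[[[0, 0, 0], [0, 0, 7], 5], [[0, 0, -0.3], [0, 0, 14], 5], [[0, 0, -0.7], [0, 0, 21], 5], [[0, 0, -1.1], [0, 0, 28], 5], [[0, 0, -1.5], [0, 0, 35], 5], [[0, 0, -1.9], [0, 0, 42], 5], [[0, 0, -2.3], [0, 0, 49], 5], [[0, 0, -2.7], [0, 0, 56], 5], [[0, 0, -3.1], [0, 0, 63], 5], [[0, 0, -3.5], [0, 0, 70], 5], [[0, 0, -3.9], [0, 0, 77], 5], [[0, 0, -4.2], [0, 0, 84], 5]]'

```text
time_s: 29.15
ee_pos: [492.5, -230.7, 131.1]
eef_rot: [[0.976, 0.22, 0.001], [0.22, -0.976, -0.001], [0.001, 0.001, -1.0]]
ft_force: [0.5, 0.3, -7.3]
finger_gap: 0.121
```

>>> jog_arm --plan '[[[0, 0, -0.2], [0, 0, -7], 5], [[0, 0, -0.6], [0, 0, -14], 5], [[0, 0, -1.0], [0, 0, -21], 5], [[0, 0, -1.4], [0, 0, -28], 5], [[0, 0, -1.8], [0, 0, -35], 5], [[0, 0, -2.2], [0, 0, -42], 5], [[0, 0, -2.6], [0, 0, -49], 5], [[0, 0, -3.0], [0, 0, -56], 5], [[0, 0, -3.4], [0, 0, -63], 5], [[0, 0, -3.8], [0, 0, -70], 5], [[0, 0, -4.2], [0, 0, -77], 5], [[0, 0, -4.6], [0, 0, -84], 5]]'

```text
time_s: 30.15
ee_pos: [492.5, -230.4, 134.0]
eef_rot: [[-0.121, 0.993, 0.002], [0.993, 0.121, -0.0], [-0.0, 0.002, -1.0]]
ft_force: [4.3, -0.8, -9.4]
finger_gap: 0.122
```

>>> jog_arm --plan '[[[0, 0, -0.2], [0, 0, 7], 5], [[0, 0, -0.6], [0, 0, 14], 5], [[0, 0, -1.0], [0, 0, 21], 5], [[0, 0, -1.4], [0, 0, 28], 5], [[0, 0, -1.8], [0, 0, 35], 5], [[0, 0, -2.2], [0, 0, 42], 5], [[0, 0, -2.6], [0, 0, 49], 5], [[0, 0, -3.0], [0, 0, 56], 5], [[0, 0, -3.4], [0, 0, 63], 5], [[0, 0, -3.8], [0, 0, 70], 5], [[0, 0, -4.2], [0, 0, 77], 5], [[0, 0, -4.6], [0, 0, 84], 5]]'

```text
time_s: 31.15
ee_pos: [491.5, -230.2, 136.8]
eef_rot: [[0.976, 0.219, -0.0], [0.219, -0.976, 0.0], [-0.0, -0.0, -1.0]]
ft_force: [2.4, -2.1, -8.8]
finger_gap: 0.128
```

>>> jog_arm --plan '[[[0, 0, -0.2], [0, 0, -7], 5], [[0, 0, -0.6], [0, 0, -14], 5], [[0, 0, -1.0], [0, 0, -21], 5], [[0, 0, -1.4], [0, 0, -28], 5], [[0, 0, -1.8], [0, 0, -35], 5], [[0, 0, -2.2], [0, 0, -42], 5], [[0, 0, -2.6], [0, 0, -49], 5], [[0, 0, -3.0], [0, 0, -56], 5], [[0, 0, -3.4], [0, 0, -63], 5], [[0, 0, -3.8], [0, 0, -70], 5], [[0, 0, -4.2], [0, 0, -77], 5], [[0, 0, -4.6], [0, 0, -84], 5]]'

```text
time_s: 32.15
ee_pos: [492.2, -230.3, 140.4]
eef_rot: [[-0.121, 0.993, 0.003], [0.993, 0.121, -0.0], [-0.001, 0.003, -1.0]]
ft_force: [6.1, -1.0, -9.5]
finger_gap: 0.123
```

```bash
python3 -c "
from h import *
goto((492,-230.8,126),7)"
```

```text
t 32.15 pos [ 492.2 -230.3  140.4] yang 6.9 F [ 6.1 -1.  -9.5] T [-0.41 -1.28 -0.25] gap 10.5 j6 -0.66
  MOVE [-0.4, -0.3, 14.4] [0.2, 0.0, -0.1]
```

>>> jog_arm --plan '[[[0, 0, -0.2], [0, 0, 7], 5], [[0, 0, -0.6], [0, 0, 14], 5], [[0, 0, -1.0], [0, 0, 21], 5], [[0, 0, -1.4], [0, 0, 28], 5], [[0, 0, -1.8], [0, 0, 35], 5], [[0, 0, -2.2], [0, 0, 42], 5], [[0, 0, -2.6], [0, 0, 49], 5], [[0, 0, -3.0], [0, 0, 56], 5], [[0, 0, -3.4], [0, 0, 63], 5], [[0, 0, -3.8], [0, 0, 70], 5], [[0, 0, -4.2], [0, 0, 77], 5], [[0, 0, -4.6], [0, 0, 84], 5]]'

```text
time_s: 33.15
ee_pos: [491.5, -230.1, 143.6]
eef_rot: [[0.976, 0.218, 0.002], [0.218, -0.976, 0.0], [0.002, 0.0, -1.0]]
ft_force: [2.8, 0.3, -6.8]
finger_gap: 0.119
```

>>> jog_arm --plan '[[[0, 0, -0.2], [0, 0, -7], 5], [[0, 0, -0.6], [0, 0, -14], 5], [[0, 0, -1.0], [0, 0, -21], 5], [[0, 0, -1.4], [0, 0, -28], 5], [[0, 0, -1.8], [0, 0, -35], 5], [[0, 0, -2.2], [0, 0, -42], 5], [[0, 0, -2.6], [0, 0, -49], 5], [[0, 0, -3.0], [0, 0, -56], 5], [[0, 0, -3.4], [0, 0, -63], 5], [[0, 0, -3.8], [0, 0, -70], 5], [[0, 0, -4.2], [0, 0, -77], 5], [[0, 0, -4.6], [0, 0, -84], 5]]'

```text
time_s: 34.15
ee_pos: [491.3, -230.1, 148.3]
eef_rot: [[-0.121, 0.993, 0.001], [0.993, 0.121, 0.0], [0.0, 0.001, -1.0]]
ft_force: [0.6, 0.2, -1.5]
finger_gap: 0.12
```

```bash
python3 -c "
from h import *
goto((492,-230.8,200),7)"
```

```text
t 34.15 pos [ 491.3 -230.1  148.3] yang 6.9 F [ 0.6  0.2 -1.5] T [-0.03 -0.03 -0.01] gap 10.2 j6 -0.66
  MOVE [-0.7, 0.7, -51.7] [0.1, -0.0, -0.1]
```

>>> jog_arm --plan '[[[0, 0, -1], [0, 0, 7], 5], [[0, 0, -30], [0, 0, 7], 5], [[0, 0, -55], [0, 0, 7], 5], [[0, 0, -55], [0, 0, 7], 5], [[0, 0, -55], [0, 0, 7], 5]]'

```text
time_s: 34.57
ee_pos: [492.2, -230.8, 205.6]
eef_rot: [[0.002, 1.0, 0.005], [1.0, -0.002, -0.002], [-0.002, 0.005, -1.0]]
ft_force: [-0.4, 0.1, -1.8]
finger_gap: 0.124
```

```bash
python3 -c "
from h import *
t=bot.snapshot('top');tray(t)
goto((586,315,200),0)"
```

```text
tray 0.94 ((586.4356689453125, 336.4318542480469), (156.89385986328125, 208.9158172607422), 1.8400335311889648)
t 34.67 pos [ 490.8 -229.9  202.5] yang -0.1 F [-0.2 -0.4 -1. ] T [ 0.   -0.01 -0.01] gap 10.5 j6 -0.54
  MOVE [545.1, 94.4, 3.0] [0.0, -0.0, -0.1]
```

>>> jog_arm --plan '[[[545, 94, 0], [0, 0, 0], 5], [[545, 94, 0], [0, 0, 0], 5], [[545, 94, 0], [0, 0, 0], 5], [[545, 94, 0], [0, 0, 0], 5], [[545, 94, 0], [0, 0, 0], 5], [[545, 94, 0], [0, 0, 0], 5], [[545, 94, 0], [0, 0, 0], 5], [[545, 94, 0], [0, 0, 0], 5], [[545, 94, 0], [0, 0, 0], 5], [[545, 94, 0], [0, 0, 0], 5], [[545, 94, 0], [0, 0, 0], 5], [[545, 94, 0], [0, 0, 0], 5]]'

```text
time_s: 35.67
ee_pos: [575.5, 264.3, 200.7]
eef_rot: [[0.001, 1.0, -0.003], [1.0, -0.001, -0.001], [-0.001, -0.003, -1.0]]
ft_force: [1.3, -0.3, -0.9]
finger_gap: 0.125
```

>>> jog_arm --plan '[[[0, 0, 0], [0, 0, 0], 5], [[0, 0, 0], [0, 0, 0], 5]]'

```text
time_s: 35.83
ee_pos: [574.1, 266.1, 197.8]
eef_rot: [[-0.002, 1.0, -0.007], [1.0, 0.002, -0.002], [-0.002, -0.007, -1.0]]
ft_force: [-0.2, -0.1, -1.0]
finger_gap: 0.122
```

```bash
python3 -c "
from h import *
goto((586,315,56),0)"
```

```text
t 35.83 pos [574.1 266.1 197.8] yang 0.1 F [-0.2 -0.1 -1. ] T [ 0.04 -0.   -0.01] gap 10.4 j6 0.35
  MOVE [49.2, 13.1, 141.6] [-0.4, 0.1, 0.1]
```

>>> jog_arm --plan '[[[49, 12.5, 0], [0, 0, 0], 5], [[49, 12.5, 0], [0, 0, 0], 5], [[49, 12.5, 40], [0, 0, 0], 5], [[49, 12.5, 80], [0, 0, 0], 5], [[49, 12.5, 110], [0, 0, 0], 5], [[49, 12.5, 126], [0, 0, 0], 5], [[49, 12.5, 135], [0, 0, 0], 5], [[49, 12.5, 139], [0, 0, 0], 5], [[49, 12.5, 141], [0, 0, 0], 5], [[49, 12.5, 141], [0, 0, 0], 5], [[49, 12.5, 141], [0, 0, 0], 5]]'

```text
time_s: 36.75
ee_pos: [586.7, 315.1, 58.6]
eef_rot: [[-0.002, 1.0, -0.004], [1.0, 0.002, -0.001], [-0.001, -0.004, -1.0]]
ft_force: [0.8, 0.4, -0.0]
finger_gap: 0.123
```

>>> jog_arm --plan '[[[0, 0, 0], [0, 0, 0], 16], [[0, 0, 0], [0, 0, 0], 24], [[0, 0, 0], [0, 0, 0], 36], [[0, 0, 0], [0, 0, 0], 36], [[0, 0, -40], [0, 0, 0], 36], [[0, 0, -80], [0, 0, 0], 36], [[0, 0, -130], [0, 0, 0], 36], [[0, 0, -130], [0, 0, 0], 36], [[0, 0, -130], [0, 0, 0], 36], [[0, 0, -130], [0, 0, 0], 36]]'

```text
time_s: 37.58
ee_pos: [587.5, 315.4, 189.6]
eef_rot: [[-0.002, 1.0, -0.002], [1.0, 0.002, -0.0], [-0.0, -0.002, -1.0]]
ft_force: [-1.4, -1.1, -0.6]
finger_gap: 0.42
```

```bash
python3 -c "
from h import *
goto((481.6,-305,190),5)
s=bot.snapshot('side');save(s,'pl3',70,90,420,420,1.8)"
```

```text
t 37.58 pos [587.5 315.4 189.6] yang 0.1 F [-1.4 -1.1 -0.6] T [ 0.06  0.03 -0.02] gap 35.8 j6 0.41
  MOVE [-620.2, -107.2, 0.0] [-0.1, 0.0, -4.9]
```

View pics/pl3.png

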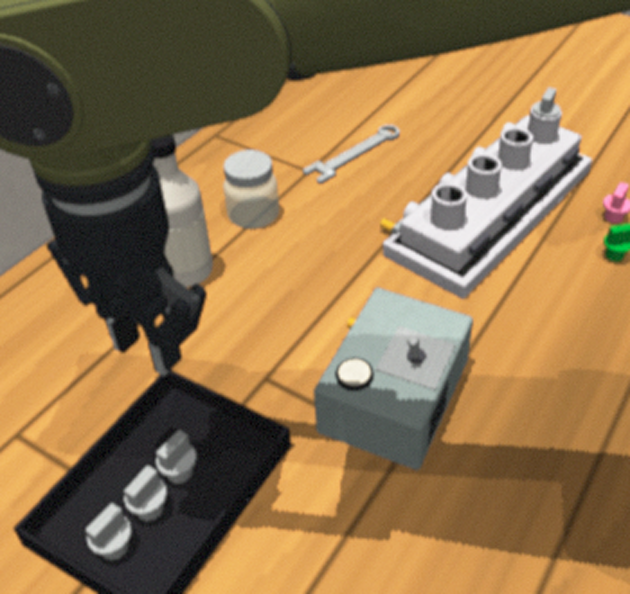

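Three plugs stand in the tray, ports 1–3 are empty, plug 4 is still in at (546,115), and the toggle is on. Next plug 4.

>>> jog_arm --plan '[[[-620, -107, 0], [0, 0, -5], 40], [[-620, -107, 0], [0, 0, -5], 40], [[-620, -107, 0], [0, 0, -5], 40], [[-620, -107, 0], [0, 0, -5], 40], [[-620, -107, 0], [0, 0, -5], 40], [[-620, -107, 0], [0, 0, -5], 40], [[-620, -107, 0], [0, 0, -5], 40], [[-620, -107, 0], [0, 0, -5], 40], [[-620, -107, 0], [0, 0, -5], 40], [[-620, -107, 0], [0, 0, -5], 40], [[-620, -107, 0], [0, 0, -5], 40], [[-620, -107, 0], [0, 0, -5], 40]]'

```text
time_s: 38.63
ee_pos: [500.7, -178.8, 186.2]
eef_rot: [[-0.089, 0.996, -0.01], [0.996, 0.089, 0.0], [0.001, -0.01, -1.0]]
ft_force: [0.9, 0.8, -0.3]
finger_gap: 0.467
```

>>> jog_arm --plan '[[[-120, -10, 0], [0, 0, 0], 40], [[-120, -10, 0], [0, 0, 0], 40], [[-120, -10, 0], [0, 0, 0], 40], [[-120, -10, 0], [0, 0, 0], 40], [[-120, -10, 0], [0, 0, 0], 40]]'

```text
time_s: 39.05
ee_pos: [499.8, -300.3, 182.9]
eef_rot: [[-0.086, 0.996, -0.014], [0.996, 0.086, 0.004], [0.005, -0.014, -1.0]]
ft_force: [-0.1, 0.9, -0.7]
finger_gap: 0.47
```

```bash
python3 -c "
from h import *
goto((481.6,-305,185),5)"
```

```text
t 39.05 pos [ 499.8 -300.3  182.9] yang 4.9 F [-0.1  0.9 -0.7] T [0.02 0.02 0.02] gap 40.1 j6 -0.72
  MOVE [-3.1, -18.6, -1.8] [-0.8, -0.3, -0.1]
```

>>> jog_arm --plan '[[[-3, -18.5, -1], [-0.8, -0.3, 0], 40], [[-3, -18.5, -1], [-0.8, -0.3, 0], 40], [[-3, -18.5, -1], [-0.8, -0.3, 0], 40], [[-3, -18.5, -1], [-0.8, -0.3, 0], 40]]'

```text
time_s: 39.38
ee_pos: [481.7, -303.6, 183.4]
eef_rot: [[-0.087, 0.996, -0.0], [0.996, 0.087, 0.001], [0.001, -0.0, -1.0]]
ft_force: [0.0, 0.3, -1.5]
finger_gap: 0.464
```

```bash
python3 -c "
from h import *
goto((481.6,-305,126),5)"
```

```text
t 39.38 pos [ 481.7 -303.6  183.4] yang 5.0 F [ 0.   0.3 -1.5] T [-0.01 -0.04 -0.01] gap 39.6 j6 -0.74
  MOVE [-1.4, -0.2, 57.4] [-0.0, -0.0, -0.0]
```

>>> jog_arm --plan '[[[-1, 0, 40], [0, 0, 0], 40], [[-1, 0, 58], [0, 0, 0], 40], [[-1, 0, 58], [0, 0, 0], 40], [[-1, 0, 58], [0, 0, 0], 20], [[-1, 0, 58], [0, 0, 0], 8], [[-1, 0, 58], [0, 0, 0], 5], [[-1, 0, 58], [0, 0, 0], 5], [[-1, 0, 58], [0, 0, 0], 5]]'

```text
time_s: 40.05
ee_pos: [483.2, -304.4, 126.9]
eef_rot: [[-0.087, 0.996, 0.003], [0.996, 0.087, 0.0], [0.0, 0.003, -1.0]]
ft_force: [4.8, 2.2, 0.1]
finger_gap: 0.127
```

```bash
python3 -c "
from h import *
goto((481.6,-305,126),5)"
```

```text
t 40.05 pos [ 483.2 -304.4  126.9] yang 5.0 F [4.8 2.2 0.1] T [ 0.5  -0.86  0.01] gap 10.9 j6 -0.75
  MOVE [-0.4, -1.7, 0.9] [0.2, -0.0, -0.0]
```

>>> jog_arm --plan '[[[0, 0, 0], [0, 0, 7], 5], [[0, 0, -0.3], [0, 0, 14], 5], [[0, 0, -0.7], [0, 0, 21], 5], [[0, 0, -1.1], [0, 0, 28], 5], [[0, 0, -1.5], [0, 0, 35], 5], [[0, 0, -1.9], [0, 0, 42], 5], [[0, 0, -2.3], [0, 0, 49], 5], [[0, 0, -2.7], [0, 0, 56], 5], [[0, 0, -3.1], [0, 0, 63], 5], [[0, 0, -3.5], [0, 0, 70], 5], [[0, 0, -3.9], [0, 0, 77], 5], [[0, 0, -4.2], [0, 0, 84], 5]]'

```text
time_s: 41.05
ee_pos: [483.0, -304.4, 130.2]
eef_rot: [[0.983, 0.185, 0.003], [0.185, -0.983, -0.0], [0.003, 0.001, -1.0]]
ft_force: [3.7, -0.7, -8.3]
finger_gap: 0.119
```

>>> jog_arm --plan '[[[0, 0, -0.2], [0, 0, -7], 5], [[0, 0, -0.6], [0, 0, -14], 5], [[0, 0, -1.0], [0, 0, -21], 5], [[0, 0, -1.4], [0, 0, -28], 5], [[0, 0, -1.8], [0, 0, -35], 5], [[0, 0, -2.2], [0, 0, -42], 5], [[0, 0, -2.6], [0, 0, -49], 5], [[0, 0, -3.0], [0, 0, -56], 5], [[0, 0, -3.4], [0, 0, -63], 5], [[0, 0, -3.8], [0, 0, -70], 5], [[0, 0, -4.2], [0, 0, -77], 5], [[0, 0, -4.6], [0, 0, -84], 5]]'

```text
time_s: 42.05
ee_pos: [482.3, -303.9, 133.3]
eef_rot: [[-0.087, 0.996, 0.002], [0.996, 0.087, 0.001], [0.001, 0.002, -1.0]]
ft_force: [2.7, 0.5, -7.6]
finger_gap: 0.123
```

>>> jog_arm --plan '[[[0, 0, -0.2], [0, 0, 7], 5], [[0, 0, -0.6], [0, 0, 14], 5], [[0, 0, -1.0], [0, 0, 21], 5], [[0, 0, -1.4], [0, 0, 28], 5], [[0, 0, -1.8], [0, 0, 35], 5], [[0, 0, -2.2], [0, 0, 42], 5], [[0, 0, -2.6], [0, 0, 49], 5], [[0, 0, -3.0], [0, 0, 56], 5], [[0, 0, -3.4], [0, 0, 63], 5], [[0, 0, -3.8], [0, 0, 70], 5], [[0, 0, -4.2], [0, 0, 77], 5], [[0, 0, -4.6], [0, 0, 84], 5]]'

```text
time_s: 43.05
ee_pos: [482.7, -303.9, 137.3]
eef_rot: [[0.983, 0.185, 0.004], [0.185, -0.983, 0.0], [0.004, 0.0, -1.0]]
ft_force: [6.4, -1.7, -8.3]
finger_gap: 0.127
```

>>> jog_arm --plan '[[[0, 0, -0.2], [0, 0, -7], 5], [[0, 0, -0.6], [0, 0, -14], 5], [[0, 0, -1.0], [0, 0, -21], 5], [[0, 0, -1.4], [0, 0, -28], 5], [[0, 0, -1.8], [0, 0, -35], 5], [[0, 0, -2.2], [0, 0, -42], 5], [[0, 0, -2.6], [0, 0, -49], 5], [[0, 0, -3.0], [0, 0, -56], 5], [[0, 0, -3.4], [0, 0, -63], 5], [[0, 0, -3.8], [0, 0, -70], 5], [[0, 0, -4.2], [0, 0, -77], 5], [[0, 0, -4.6], [0, 0, -84], 5]]'

```text
time_s: 44.05
ee_pos: [482.3, -303.8, 141.0]
eef_rot: [[-0.086, 0.996, 0.003], [0.996, 0.086, 0.001], [0.001, 0.003, -1.0]]
ft_force: [3.5, 0.3, -6.6]
finger_gap: 0.124
```

```bash
python3 -c "
from h import *
goto((481.6,-305,126),5)"
```

```text
t 44.05 pos [ 482.3 -303.8  141. ] yang 5.0 F [ 3.5  0.3 -6.6] T [-0.   -0.6  -0.08] gap 10.6 j6 -0.74
  MOVE [-1.2, -0.9, 15.0] [0.2, -0.0, -0.0]
```

>>> jog_arm --plan '[[[0, 0, -0.2], [0, 0, 7], 5], [[0, 0, -0.6], [0, 0, 14], 5], [[0, 0, -1.0], [0, 0, 21], 5], [[0, 0, -1.4], [0, 0, 28], 5], [[0, 0, -1.8], [0, 0, 35], 5], [[0, 0, -2.2], [0, 0, 42], 5], [[0, 0, -2.6], [0, 0, 49], 5], [[0, 0, -3.0], [0, 0, 56], 5], [[0, 0, -3.4], [0, 0, 63], 5], [[0, 0, -3.8], [0, 0, 70], 5], [[0, 0, -4.2], [0, 0, 77], 5], [[0, 0, -4.6], [0, 0, 84], 5]]'

```text
time_s: 45.05
ee_pos: [481.9, -304.2, 146.2]
eef_rot: [[0.983, 0.184, 0.002], [0.184, -0.983, -0.0], [0.002, 0.001, -1.0]]
ft_force: [-0.2, 0.2, -1.4]
finger_gap: 0.123
```

>>> jog_arm --plan '[[[0, 0, -0.2], [0, 0, -7], 5], [[0, 0, -0.6], [0, 0, -14], 5], [[0, 0, -1.0], [0, 0, -21], 5], [[0, 0, -1.4], [0, 0, -28], 5], [[0, 0, -1.8], [0, 0, -35], 5], [[0, 0, -2.2], [0, 0, -42], 5], [[0, 0, -2.6], [0, 0, -49], 5], [[0, 0, -3.0], [0, 0, -56], 5], [[0, 0, -3.4], [0, 0, -63], 5], [[0, 0, -3.8], [0, 0, -70], 5], [[0, 0, -4.2], [0, 0, -77], 5], [[0, 0, -4.6], [0, 0, -84], 5]]'

```text
time_s: 46.05
ee_pos: [481.5, -304.6, 151.5]
eef_rot: [[-0.087, 0.996, 0.001], [0.996, 0.087, -0.001], [-0.001, 0.001, -1.0]]
ft_force: [0.3, -0.6, -0.4]
finger_gap: 0.124
```

```bash
python3 -c "
from h import *
goto((481.6,-305,200),5)"
```

```text
t 46.05 pos [ 481.5 -304.6  151.5] yang 5.0 F [ 0.3 -0.6 -0.4] T [ 0.02  0.02 -0.02] gap 10.6 j6 -0.74
  MOVE [-0.5, 0.1, -48.5] [0.1, 0.1, -0.0]
```

>>> jog_arm --plan '[[[0, 0, -1], [0, 0, 5], 5], [[0, 0, -30], [0, 0, 5], 5], [[0, 0, -52], [0, 0, 5], 5], [[0, 0, -52], [0, 0, 5], 5], [[0, 0, -52], [0, 0, 5], 5]]'

```text
time_s: 46.47
ee_pos: [481.9, -305.5, 205.7]
eef_rot: [[0.001, 1.0, 0.004], [1.0, -0.001, -0.004], [-0.004, 0.004, -1.0]]
ft_force: [-0.0, 0.2, -1.6]
finger_gap: 0.122
```

```bash
python3 -c "
from h import *
t=bot.snapshot('top');tray(t)
goto((588,272,200),0)"
```

```text
tray 0.72 ((586.9140014648438, 337.0963134765625), (153.73988342285156, 205.92832946777344), 1.8541325330734253)
t 46.57 pos [ 480.7 -304.3  202.5] yang -0.0 F [ 0.3  0.  -0.7] T [-0.02 -0.06 -0.03] gap 10.6 j6 -0.66
  MOVE [576.4, 106.9, 2.1] [-0.0, 0.0, -0.0]
```

>>> jog_arm --plan '[[[576, 107, 0], [0, 0, 0], 5], [[576, 107, 0], [0, 0, 0], 5], [[576, 107, 0], [0, 0, 0], 5], [[576, 107, 0], [0, 0, 0], 5], [[576, 107, 0], [0, 0, 0], 5], [[576, 107, 0], [0, 0, 0], 5], [[576, 107, 0], [0, 0, 0], 5], [[576, 107, 0], [0, 0, 0], 5], [[576, 107, 0], [0, 0, 0], 5], [[576, 107, 0], [0, 0, 0], 5], [[576, 107, 0], [0, 0, 0], 5], [[576, 107, 0], [0, 0, 0], 5]]'

```text
time_s: 47.57
ee_pos: [571.4, 188.9, 200.2]
eef_rot: [[0.0, 1.0, -0.004], [1.0, -0.0, -0.002], [-0.002, -0.004, -1.0]]
ft_force: [0.4, 0.3, -0.8]
finger_gap: 0.128
```

>>> jog_arm --plan '[[[70, 15, 0], [0, 0, 0], 5], [[70, 15, 0], [0, 0, 0], 5], [[70, 15, 0], [0, 0, 0], 5], [[70, 15, 0], [0, 0, 0], 5]]'

```text
time_s: 47.9
ee_pos: [585.3, 260.0, 197.4]
eef_rot: [[-0.002, 1.0, -0.007], [1.0, 0.002, -0.004], [-0.004, -0.007, -1.0]]
ft_force: [-0.1, -0.4, -1.3]
finger_gap: 0.126
```

```bash
python3 -c "
from h import *
goto((588,272,56),0)"
```

```text
t 47.9 pos [585.3 260.  197.4] yang 0.1 F [-0.1 -0.4 -1.3] T [-0.01  0.   -0.05] gap 10.7 j6 0.33
  MOVE [12.6, 3.8, 141.3] [-0.4, 0.2, 0.1]
```

>>> jog_arm --plan '[[[12.5, 3.5, 0], [0, 0, 0], 5], [[12.5, 3.5, 40], [0, 0, 0], 5], [[12.5, 3.5, 80], [0, 0, 0], 5], [[12.5, 3.5, 110], [0, 0, 0], 5], [[12.5, 3.5, 126], [0, 0, 0], 5], [[12.5, 3.5, 135], [0, 0, 0], 5], [[12.5, 3.5, 139], [0, 0, 0], 5], [[12.5, 3.5, 141], [0, 0, 0], 5], [[12.5, 3.5, 141], [0, 0, 0], 5], [[12.5, 3.5, 141], [0, 0, 0], 5]]'

```text
time_s: 48.73
ee_pos: [588.9, 272.2, 58.3]
eef_rot: [[-0.002, 1.0, -0.004], [1.0, 0.002, -0.003], [-0.003, -0.004, -1.0]]
ft_force: [1.0, 0.2, -0.4]
finger_gap: 0.127
```

>>> jog_arm --plan '[[[0, 0, 0], [0, 0, 0], 16], [[0, 0, 0], [0, 0, 0], 24], [[0, 0, 0], [0, 0, 0], 36], [[0, 0, 0], [0, 0, 0], 36], [[0, 0, -40], [0, 0, 0], 36], [[0, 0, -80], [0, 0, 0], 36], [[0, 0, -130], [0, 0, 0], 36], [[0, 0, -130], [0, 0, 0], 36], [[0, 0, -130], [0, 0, 0], 36], [[0, 0, -130], [0, 0, 0], 36]]'

```text
time_s: 49.57
ee_pos: [589.8, 272.8, 189.2]
eef_rot: [[-0.002, 1.0, -0.003], [1.0, 0.002, -0.002], [-0.002, -0.003, -1.0]]
ft_force: [0.3, -0.1, -1.1]
finger_gap: 0.426
```

```bash
python3 -c "
from h import *
goto((430,188,190),6.7)
s=bot.snapshot('side');save(s,'pl4',70,230,340,420,2.5)"
```

```text
t 49.57 pos [589.8 272.8 189.2] yang 0.1 F [ 0.3 -0.1 -1.1] T [ 0.02  0.04 -0.01] gap 36.4 j6 0.35
  MOVE [-84.4, -160.0, -0.2] [-0.2, 0.1, -6.6]
```

View pics/pl4.png

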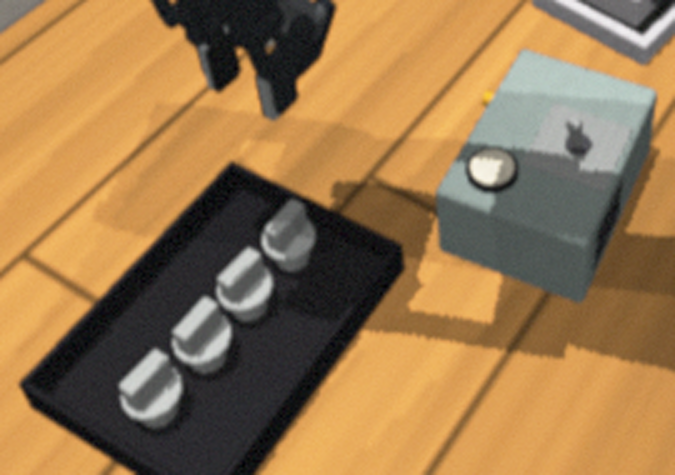

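All four plugs stand in the tray. Now the toggle goes off from the +y side.

>>> jog_arm --plan '[[[-83, -159, 0], [0, 0, -6.5], 0], [[-83, -159, 0], [0, 0, -6.5], 0], [[-83, -159, 0], [0, 0, -6.5], 0], [[-83, -159, 0], [0, 0, -6.5], 0], [[-83, -159, 0], [0, 0, -6.5], 0], [[-83, -159, 0], [0, 0, -6.5], 0], [[-83, -159, 0], [0, 0, -6.5], 0], [[-83, -159, 0], [0, 0, -6.5], 0]]'

```text
time_s: 50.28
ee_pos: [430.5, 189.2, 187.6]
eef_rot: [[-0.115, 0.993, -0.007], [0.993, 0.115, -0.004], [-0.003, -0.007, -1.0]]
ft_force: [-0.2, 0.6, -0.3]
finger_gap: 0.001
```

```bash
python3 -c "
from h import *
goto((431,189,111),6.7)"
```

```text
t 50.28 pos [430.5 189.2 187.6] yang 6.6 F [-0.2  0.6 -0.3] T [-0.04  0.02  0.03] gap 0.1 j6 0.19
  MOVE [-0.1, 1.0, 76.6] [-0.4, 0.2, -0.1]
```

>>> jog_arm --plan '[[[0, 1, 40], [0, 0, 0], 0], [[0, 1, 76], [0, 0, 0], 0], [[0, 1, 76], [0, 0, 0], 0], [[0, 1, 76], [0, 0, 0], 0], [[0, 1, 76], [0, 0, 0], 0]]'

```text
time_s: 50.7
ee_pos: [432.3, 189.6, 112.9]
eef_rot: [[-0.115, 0.993, -0.006], [0.993, 0.115, -0.003], [-0.003, -0.006, -1.0]]
ft_force: [-0.2, 1.1, 1.0]
finger_gap: -0.001
```

>>> jog_arm --plan '[[[-30, 0, 0], [0, 0, 0], 0], [[-38, 0, 0], [0, 0, 0], 0], [[-44, 0, 0], [0, 0, 0], 0], [[-50, 0, 0], [0, 0, 0], 0], [[-54, 0, 0], [0, 0, 0], 0], [[-58, 0, 0], [0, 0, 0], 0], [[-58, 0, 0], [0, 0, 0], 0], [[-30, 0, 0], [0, 0, 0], 0], [[0, 0, 0], [0, 0, 0], 0], [[0, 0, -60], [0, 0, 0], 0], [[0, 0, -90], [0, 0, 0], 0], [[0, 0, -90], [0, 0, 0], 0]]'

```text
time_s: 51.7
ee_pos: [436.1, 191.6, 210.5]
eef_rot: [[-0.117, 0.993, 0.005], [0.993, 0.117, -0.0], [-0.001, 0.005, -1.0]]
ft_force: [1.6, 0.9, 1.2]
finger_gap: -0.003
```

>>> jog_arm --plan '[[[-100, -60, -20], [0, 0, 0], 0], [[-200, -60, -20], [0, 0, 0], 0], [[-200, -60, -20], [0, 0, 0], 0], [[-200, -60, -20], [0, 0, 0], 0], [[-200, -60, -20], [0, 0, 0], 0], [[-200, -60, -20], [0, 0, 0], 0], [[-200, -60, -20], [0, 0, 0], 0]]'

```text
time_s: 52.28
ee_pos: [399.7, -16.2, 230.8]
eef_rot: [[-0.112, 0.994, 0.007], [0.994, 0.112, -0.001], [-0.001, 0.006, -1.0]]
ft_force: [0.3, 0.3, -0.2]
finger_gap: 0.004
```

```bash
python3 -c "
from h import *
goto((431,189,111),6.7)
t=bot.snapshot('top');tray(t)
s=bot.snapshot('side');save(s,'end',70,80,410,420,1.75)"
```

```text
t 52.28 pos [399.7 -16.2 230.8] yang 6.4 F [ 0.3  0.3 -0.2] T [ 0.03 -0.03 -0.04] gap 0.3 j6 -0.29
  MOVE [200.6, 53.2, 119.9] [0.4, 0.1, -0.3]
tray 0.7 ((585.5018310546875, 335.5515441894531), (154.75436401367188, 207.28115844726562), 1.9776183366775513)
```

View pics/end.png

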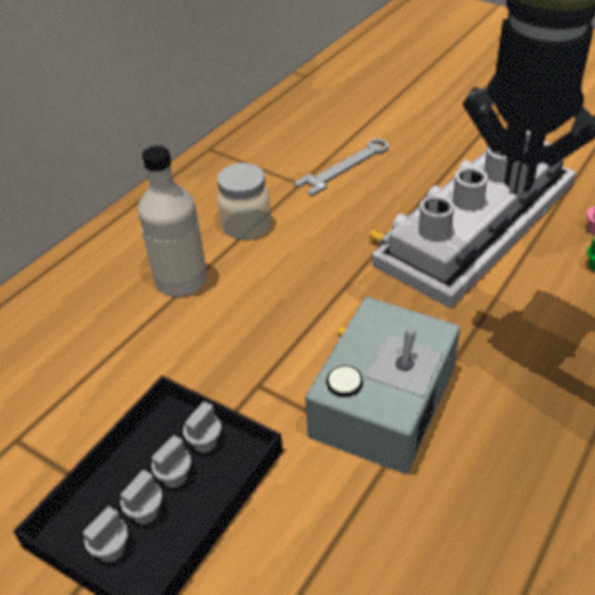

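The toggle leans back to -y (off), the four plugs stand in the tray, the bank is seated and the bystanders have not moved. Handing in after a short settle.

>>> jog_arm --plan '[[[0, 0, 0], [0, 0, 0], 0], [[0, 0, 0], [0, 0, 0], 0], [[0, 0, 0], [0, 0, 0], 0], [[0, 0, 0], [0, 0, 0], 0]]'

```text
time_s: 52.77
ee_pos: [399.8, -12.5, 229.9]
eef_rot: [[-0.12, 0.993, 0.004], [0.993, 0.12, 0.0], [-0.0, 0.004, -1.0]]
ft_force: [-0.2, -0.7, -0.8]
finger_gap: 0.004
```

```bash
python3 -c "
from h import *
print(bot.sign_off())"
```

```text
the job is handed in; nothing more can be done
None
```

I switched the vacuum on, twisted all four plugs out of their ports, stood them in the black tray, switched the vacuum off and handed the job in at about 53 s. The hand-in gave no verdict.

**Pull on the bank:** At the end of each twist the vertical pull was at most about 9.6 N, and about 20 N would lift the bank. I read the force only at the end of each call, so brief peaks in between were not seen.

**Last checks:**
- The final side picture shows all four plugs upright in the tray and the toggle leaning to -y (off).
- The bank looks seated, judged by eye only, because no joint reading was available. In that picture the gripper hides port 4.
- The bottle, jar and spanner show no visible shift. This is also by eye; I did not measure them again.
- The tray stayed within about 2 mm of where it was first measured from above.
- The gripper was empty and clear of everything.

No check failed. The trained networks often missed plugs and returned some low-confidence false finds. I located the plugs instead by picking their tabs in both camera views, which agreed to about 3 mm.

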